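Clamp a power board in the bench vise

ROBOT

A 7-joint arm with a two-finger parallel gripper is mounted at the origin on the work surface. World frame = base frame: x ahead of the robot, y to its left, z up, the work surface at z = 0. Lengths are in m, angles in rad, forces in N, time in s.
With the tool pointing down it reaches from about 0.4 to 0.75 m from the base axis. Payload 19.5 kg.
Tool frame: the origin (TCP) lies on the mounting face of the last link; the fingertips stand 173 mm ahead of it and the grasp point (between the pads) lies 155 mm ahead of it; x points along the fingers, y is the direction in which the jaws open and shut, and the axes are right-handed (so a half turn about x gives the same grasp; the last joint's range is limited). The gripper opens to 85 mm and grips with 20 to 120 N. Pads are 22 mm wide; open, the fingers measure 114 mm over their backs; the gripper's body (76 mm by 85 mm) begins 54 mm behind the grasp point. The pads swing forward as they close: fully open they stand 13 mm farther back than shut.
Start: joints at [-1.349, 0.707, -0.028, 1.485, 0.022, 0.951, -0.075], TCP at [0.15, 0.555, 0.405] pointing down, gripper open.
Joint ranges: [-2.71, 2.71], [-0.32, 2.16], [-1.57, 1.52], [0, 2.45], [-1.46, 4.6], [0, 2.02], [-2.83, 2.83]. Speed limits (rad/s): [1.89, 1.89, 2.57, 2.57, 3.01, 3.01, 3.01].

INTERFACE

Orientations are given as a 3x3 rotation matrix whose columns are the frame's x, y, z axes.
In Python, from plant import env, capture, get_calibration gives the robot as it stands. The module is installed in compiled form; this text tells all that it offers.
- The arm moves only by the tool servo_tool, never from a script. Its argument "moves" is text: rows parted by semicolons, each of 5 numbers parted by spaces: the finger opening in mm, from 0 to 85.4, then the shift along the world's x, y, z in mm, then the turn about the world's z in degrees. A call has 1 to 5 rows; each row shifts and turns the pose as measured when the row begins; what a row does not reach is not made up. A row lasts 1/10 s, in which the tool goes at most 50 mm and 8.59 degrees, less where a joint would pass 70% of its speed; a pose out of reach is approached as far as the arm can. A call with a gripper value outside its range is refused whole. The fingers move at their own pace and stop on an object; "force" is the grip in N (left out, the last holds). Time passes only in rows, so rows that do not move let the fingers close. It gives the time, the measured TCP pose, the force and the opening at its end, in the units of the state.
- env.read_state(): the state, without advancing time (a new reading comes with each control period).
- capture(name): name is "side" or "top"; returns the picture (420x560x3 uint8, red, green, blue); there is no depth.
- get_calibration(name): a dict with "mtx" (3x3 intrinsics, pixels), "dist_coeffs" ([k1, k2, p1, p2, k3] as OpenCV has them; the pictures are not rectified), "origin" and "rotation" of the camera in the world. Camera axes: x right, y up, looking along -z (the intrinsics and any distortion apply to the point x, -y, -z); pixel columns grow to the right and rows downward; lengths in m; the calibration is good to about 2 mm. A picture is of the moment at which its call begins. get_calibration takes no time and is no camera call.
- env.hand_in(): hands the job in, once; it reports no verdict.
The state is a dict: "time_s": time; "joints": joint angles; "joint_vel": joint speeds; "effort": joint torques, N m; "tool_pos": TCP position; "orientation": TCP orientation; "force": force on the tool from outside, world axes, zero at the start; "torque": the same for the moment, N m; "gripper_width": finger opening in m.
Only numpy, scipy, OpenCV 4.12 (cv2) and the standard library are available. Lean on these libraries where they do the work, as an engineer would, in place of code of your own. Each camera call takes 0.05 s, during which the arm holds its last target.

TASK

Swing the vise's lever fully open to its stop, then lay the power board (the one with the finned heat sink) flat on the two rails between the jaws, centred across the jaws' width, connector end towards the fixed jaw and the three capacitors towards the lever. Then swing the lever all the way back to its closed stop so that the sprung jaw holds the board, and let go. Do not shift or tip the dark metal case, the blue bin, the white bottle or the grey can.

Things in the scene. Friction and masses are not known exactly. Their poses are not given: they have to be found in the camera images.
- vise: Low grey metal board vise, screwed down. Base plate 120 (x) x 240 (y, -90 to +150) x 16 mm. Origin on the bench, midway between the jaws when they hold the board; z up. The board lies on two steel rails along y (x = +-28 mm, 10 mm wide, y -55 to +80 mm), tops at z = 28 mm. Beside them only the base plate. The lever's upright pivot is at x = 0, y = +120 mm.
- fixed_jaw (a point): Middle of the fixed jaw's face, 55 mm from the vise's origin to its -y, 36 mm above the bench. The jaw is 84 mm wide (vise x), 14 mm thick, top 44 mm above the bench.
- jaw_face (a point): Middle of the sprung jaw's face, 36 mm above the bench; the jaw is as wide and high as the fixed one and faces it. With nothing in the vise it stands at vise y = +51 mm with the lever closed, +69 mm with the lever fully open (gap 124 mm for the 110 mm board).
- lever (a joint): Lever angle, rad. 0 = closed stop: the bar points along the vise's -x. 1.571 = open stop: along the vise's +y. Opens clockwise seen from above. Stays where it is left; friction 0.25 N m (3 N at the grip), a little more while the jaw closes on the board. The sprung jaw moves with it, 18 mm over the quarter turn.
- lever_grip (a point): Middle of the lever's black grip, 90 mm from the pivot, 57 mm above the bench. Grip 60 mm long (60 to 120 mm from the pivot), 20 mm wide, 20 mm high, free below and on both sides. A steel bar 12 mm wide joins it to the pivot cap (34 mm across, top at 71 mm). The point's x axis points along the bar to the pivot.
- jaw (a joint): How far the sprung jaw has been pushed back on its springs, m: 0 with nothing in the vise, about 0.004 when it holds the board with the lever closed. Clamp force then about 10 N.
- board_mid (a point): Centre of the loose power board, 20 mm above its underside. Dark blue board 80 (x) x 110 (y) x 4 mm, 0.22 kg, flat. Mid-board a finned metal heat sink 36 (x) x 56 (y) mm, top 40 mm above the underside: grip it across x. Three capacitors (16 mm across, 26 mm high) along its +y end, 41 mm from the centre; connector at the -y end. When clamped rightly its axes are those of the vise.
- board_connector (a point): Top of the long low white connector block (62 x 12 mm, top 17 mm above the underside) at the board's -y end, 43 mm from its centre.
- case: Bystander: dark metal instrument case 90 x 60 x 40 mm high, loose, 0.5 kg. Origin under its centre.
- bin: Bystander: blue open bin 130 (x) x 65 (y) x 80 mm high, loose, between the board's place and the vise. Origin under its centre.
- bottle: Bystander: white bottle 56 mm across and 150 mm high, standing loose outside the lever's sweep. Origin under its centre.
- can: Bystander: plain grey metal can 50 mm across and 120 mm high, standing loose beyond the vise, on its +x side. Origin under its centre.
There are look-alikes about, which are no part of the job. Leave any green or yellow look-alike of the part that bears board_mid alone.

How it is judged:
By the outcome, as a careful person would: the job done as asked, in the order asked, and still so for the second after the job is handed in, with the robot touching nothing.
It also fails if it takes over 67 s, if anything falls off the work surface, if the arm or the gripper's body presses on something with over 40 N, if the wrist force passes 120 N, or if a joint passes its speed limit or range.

## Working session

There is one attempt and no reset: what is moved stays moved. The work goes in short steps, Python scripts to look and compute and a tool call to move; the robot and the scene stay as the last step left them, time stands still between calls to the robot, and variables do not carry over. Pictures are saved under pics/ and viewed, and the job is handed in when it is done.

Besides the shell and the picture viewer there is one more tool, called after ">>>" as a command line: name --argument value ..., lists and objects as JSON in quotes. servo_tool: Moves the arm, as the interface text tells. Its arguments: {"type":"object","properties":{"moves":{"type":"string"},"force":{"type":"number"}},"required":["moves"]}

```bash
mkdir -p pics; ls; python3 - <<'E'
from plant import env,capture,get_calibration
import cv2
for n in("side","top"):
    im=capture(n); cv2.imwrite(f"pics/{n}0.png",im[:,:,::-1]); c=get_calibration(n); print(n,c)
s=env.read_state(); print(s)
E
```

```text
pics
side {'mtx': array([[504.88407265,   0.        , 274.77795899],
       [  0.        , 504.88407265, 205.88401241],
       [  0.        ,   0.        ,   1.        ]]), 'dist_coeffs': array([-0.03808674,  0.        ,  0.        ,  0.        ,  0.        ]), 'origin': array([ 0.33546015, -0.81911256,  1.05317462]), 'rotation': array([[ 0.98410296,  0.12544817, -0.12571441],
       [-0.17674575,  0.76108664, -0.62410581],
       [ 0.01738662,  0.63640387,  0.77116005]])}
top {'mtx': array([[498.24588279,   0.        , 279.53186369],
       [  0.        , 498.24588279, 208.89769907],
       [  0.        ,   0.        ,   1.        ]]), 'dist_coeffs': array([-0.01417629,  0.        ,  0.        ,  0.        ,  0.        ]), 'origin': array([ 0.23469217, -0.06092931,  1.44927532]), 'rotation': array([[-0.01485451,  0.97896812, -0.20347178],
       [-0.99988861, -0.01424849,  0.00444304],
       [ 0.00145043,  0.20351511,  0.97907073]])}
{'time_s': 0.1, 'joints': array([-1.34871375,  0.70703103, -0.02760369,  1.48494887,  0.02204042,
        0.95085645, -0.07549794]), 'joint_vel': array([ 3.77145301e-04, -8.81445266e-04,  1.79075536e-04, -2.48759008e-03,
        1.21938964e-03, -1.08795000e-03,  3.17357797e-05]), 'effort': array([ 2.30750651e-03, -8.84309149e+01,  1.23635396e+00, -2.36459148e+01,
        1.70104805e-02,  4.91168874e-03, -4.50536879e-05]), 'tool_pos': array([0.14991011, 0.55505305, 0.40428064]), 'orientation': array([[-1.78994111e-04,  2.60719931e-01,  9.65414463e-01],
       [-9.23355961e-04,  9.65414024e-01, -2.60719984e-01],
       [-9.99999558e-01, -9.38088541e-04,  6.79338777e-05]]), 'force': array([-0.26378752,  0.33257068,  0.24888289]), 'torque': array([ 0.04132576, -0.01090404,  0.00572974]), 'gripper_width': 0.08557907267260502}
```

View pics/side0.png

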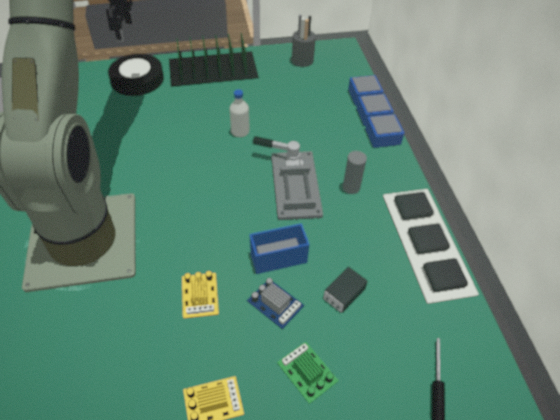

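View pics/top0.png

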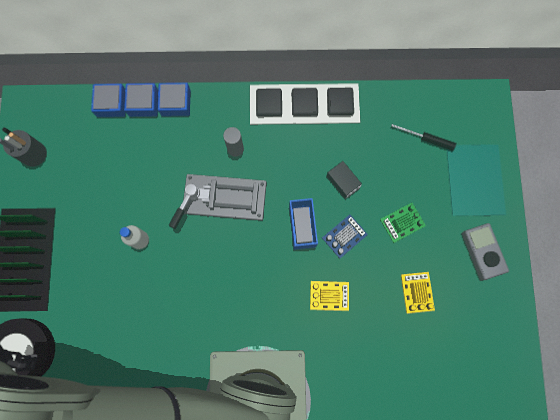

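The blue board with heat sink is at top (346,236) / side (276,301). The yellow and green boards at top (330,296), (418,293) and (404,222) are look-alikes. The vise is at top (225,197), with its lever at (180,212). I'll enlarge both to confirm.

```bash
cat > h.py <<'E'
import numpy as np,cv2
from plant import env,capture,get_calibration
C={n:get_calibration(n) for n in("side","top")}
def ray(n,p):
    c=C[n];u=cv2.undistortPoints(np.array([[p]],float),c["mtx"],c["dist_coeffs"])[0,0]
    d=c["rotation"]@np.array([u[0],-u[1],-1.]);return c["origin"],d/np.linalg.norm(d)
def plane(n,p,z):
    o,d=ray(n,p);return o+d*(z-o[2])/d[2]
def tri(ps,pt):
    o1,d1=ray("side",ps);o2,d2=ray("top",pt)
    A=np.stack([d1,-d2],1);t=np.linalg.lstsq(A,o2-o1,rcond=None)[0]
    a,b=o1+t[0]*d1,o2+t[1]*d2;return (a+b)/2,np.linalg.norm(a-b)
def proj(n,X):
    c=C[n];v=c["rotation"].T@(np.array(X,float)-c["origin"]);v=np.array([v[0],-v[1],-v[2]])
    return cv2.projectPoints(v.reshape(1,1,3),np.zeros(3),np.zeros(3),c["mtx"],c["dist_coeffs"])[0][0,0]
def crop(im,x0,y0,w,h,k,name):
    i=cv2.resize(im[y0:y0+h,x0:x0+w,::-1],None,fx=k,fy=k,interpolation=cv2.INTER_CUBIC)
    st=10
    for x in range((x0+9)//10*10,x0+w,10):
        cv2.line(i,(int((x-x0+.5)*k),0),(int((x-x0+.5)*k),5),(0,255,255),1)
        if x%20==0: cv2.putText(i,str(x),(int((x-x0+.5)*k)-10,16),0,.35,(255,255,255),1)
    for y in range((y0+9)//10*10,y0+h,10):
        cv2.line(i,(0,int((y-y0+.5)*k)),(5,int((y-y0+.5)*k)),(0,255,255),1)
        if y%20==0: cv2.putText(i,str(y),(6,int((y-y0+.5)*k)+4),0,.35,(255,255,255),1)
    cv2.imwrite(name,i)
E
python3 - <<'E'
from h import *
s=cv2.imread("pics/side0.png")[:,:,::-1];t=cv2.imread("pics/top0.png")[:,:,::-1]
crop(t,155,160,130,90,6,"pics/t_vise.png");crop(s,240,125,100,100,6,"pics/s_vise.png")
crop(t,280,190,100,75,8,"pics/t_bd.png");crop(s,235,215,140,115,5,"pics/s_bd.png")
E
```

```text
(no output)
```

View pics/t_vise.png

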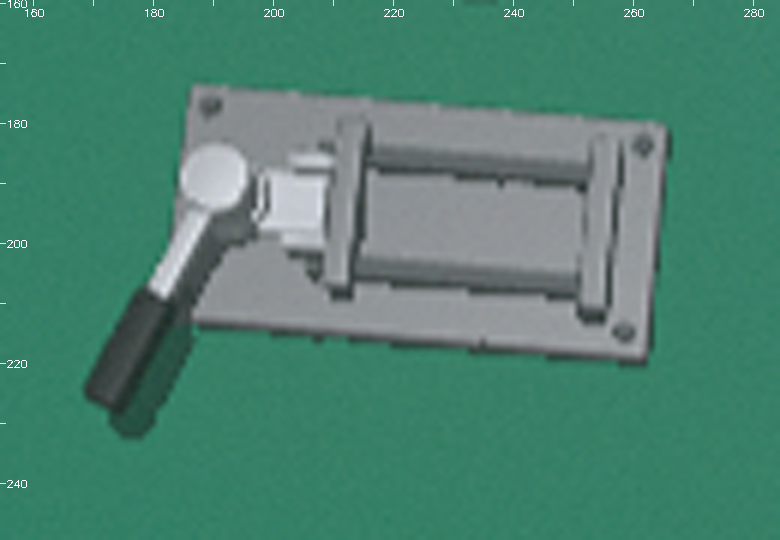

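View pics/s_vise.png

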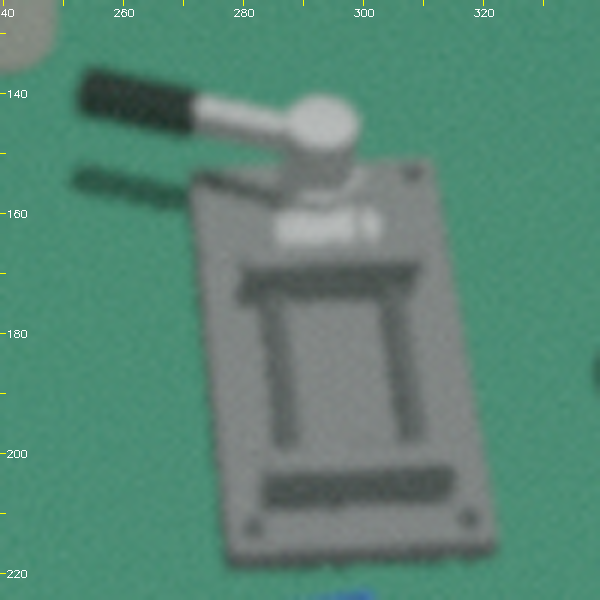

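View pics/t_bd.png

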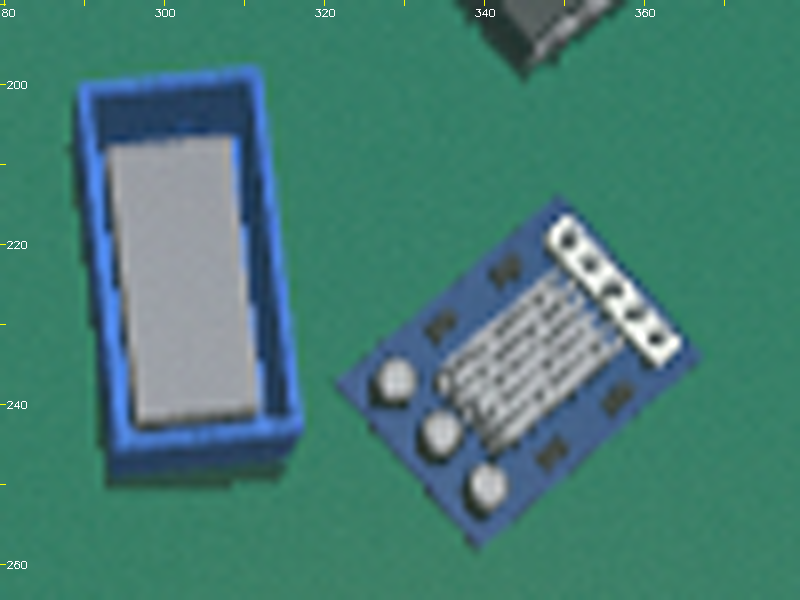

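View pics/s_bd.png

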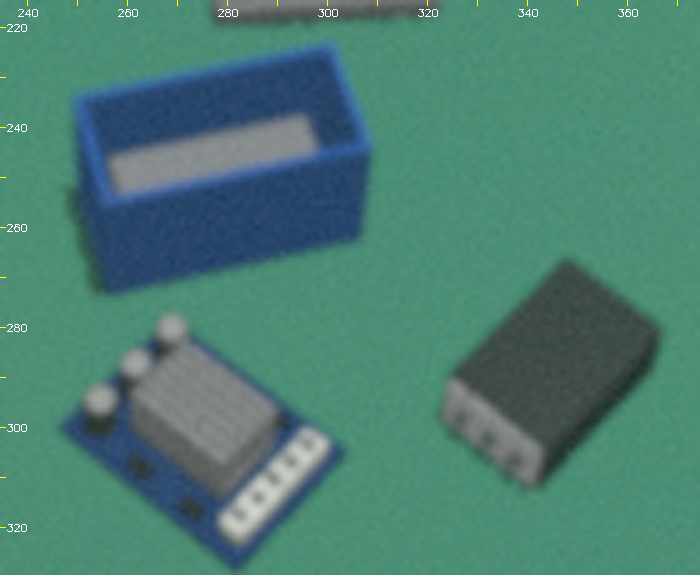

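```bash
python3 - <<'E'
from h import *
np.set_printoptions(precision=4,suppress=True)
def T(c,x0,y0,k): return (c[0]/k+x0-.5,c[1]/k+y0-.5)
tv=lambda c:T(c,155,160,6); sv=lambda c:T(c,240,125,6); tb=lambda c:T(c,280,190,8); sb=lambda c:T(c,235,215,5)
def show(n,a,b): X,e=tri(b,a); print(n,X,'gap',round(e,4)); return X
P=[show('base'+k,tv(a),sv(b)) for k,a,b in[('++',(192,86),(430,160)),('+-',(667,124),(494,545)),('--',(645,360),(228,560)),('-+',(188,322),(193,172))]]
print([np.linalg.norm(P[i]-P[(i+1)%4]) for i in range(4)])
Q=np.array([plane("top",tv(a),.016) for a in[(192,86),(667,124),(645,360),(188,322)]]);print(Q,[np.linalg.norm(Q[i]-Q[(i+1)%4]) for i in range(4)])
show('cap',tv((215,178)),sv((322,123)))
show('griptip',tv((105,400)),sv((80,90)));show('gripinner',tv((160,300)),sv((195,115)))
show('fixedjaw top mid',tv((602,225)),sv((358,482)))
show('movjaw top mid',tv((350,200)),sv((330,275)))
B=[show('bd'+k,tb(a),sb(b)) for k,a,b in[('cap+x?',(337,384),(185,325)),('con far',(560,198),(344,453)),('con near',(700,357),(238,570)),('cap near',(478,548),(62,428))]]
for a,b in [((397,380),(172,328)),((442,433),(136,363)),((489,485),(100,400))]: show('captop',tb(a),sb(b))
show('con',tb((613,290)),sb((275,483)))
H=[show('hs',tb(a),sb(b)) for a,b in [((437,375),(188,345)),((492,448),(133,398)),((622,345),(228,455)),((565,268),(285,408))]]
print(np.mean(H,0),np.mean(B,0))
for a,b in [((85,88),(332,45)),((260,70),(370,145)),((300,428),(105,200)),((118,440),(78,98))]: print(plane("top",tb(a),.08),plane("side",sb(b),.08))
E
```

```text
base++ [0.6454 0.2088 0.0145] gap 0.0031
base+- [ 0.6222 -0.0274  0.0104] gap 0.0006
base-- [ 0.5043 -0.0154  0.0088] gap 0.0026
base-+ [0.525  0.2056 0.0275] gap 0.0071
[np.float64(0.23730279589199982), np.float64(0.11855315041655273), np.float64(0.2228010685072557), np.float64(0.1211378430283352)]
[[ 0.6434  0.2084  0.016 ]
 [ 0.6204 -0.0275  0.016 ]
 [ 0.5016 -0.0157  0.016 ]
 [ 0.5238  0.2076  0.016 ]] [np.float64(0.2370487393721141), np.float64(0.11937031746910531), np.float64(0.22437907205161733), np.float64(0.11963815455244081)]
cap [0.5843 0.1864 0.0696] gap 0.0033
griptip [0.4786 0.2378 0.0593] gap 0.001
gripinner [0.5284 0.2135 0.0576] gap 0.0042
fixedjaw top mid [0.567  0.0044 0.027 ] gap 0.0001
movjaw top mid [0.5801 0.1273 0.0295] gap 0.0011
bdcap+x? [ 0.4541 -0.1901 -0.005 ] gap 0.01
bdcon far [ 0.5178 -0.2744  0.0023] gap 0.0031
bdcon near [ 0.458  -0.3235  0.0009] gap 0.0037
bdcap near [ 0.3896 -0.239   0.0012] gap 0.0048
captop [ 0.4473 -0.2091  0.0266] gap 0.0036
captop [ 0.4278 -0.2246  0.0261] gap 0.0033
captop [ 0.4086 -0.2409  0.0256] gap 0.0028
con [ 0.4811 -0.2905  0.0146] gap 0.0036
hs [ 0.4503 -0.2229  0.032 ] gap 0.008
hs [ 0.4228 -0.2424  0.0256] gap 0.0047
hs [ 0.4576 -0.2881  0.0433] gap 0.0063
hs [ 0.4867 -0.269   0.0431] gap 0.0079
[ 0.4544 -0.2556  0.036 ] [ 0.4549 -0.2567 -0.0001]
[ 0.543  -0.0973  0.08  ] [ 0.547  -0.0965  0.08  ]
[ 0.5486 -0.1591  0.08  ] [ 0.5523 -0.1577  0.08  ]
[ 0.4213 -0.1694  0.08  ] [ 0.4243 -0.1679  0.08  ]
[ 0.4181 -0.1064  0.08  ] [ 0.4205 -0.1079  0.08  ]
```

```bash
python3 - <<'E'
from h import *
np.set_printoptions(precision=4,suppress=True)
print('bottle',tri((238.5,94),(126.5,232)),'can',tri((357,158),(232,134)))
print('bottle base-ish',plane("side",(240,131),.0))
for p in [(327,178),(346,162),(361,184),(341,198)]: print('case',plane("top",p,.04))
piv=np.array([.5825,.187])
for a in (20.,45,70,90):
    d=np.radians(174.4-a); print(a, piv+.09*np.array([np.cos(d),np.sin(d)]))
E
```

```text
bottle (array([0.4518, 0.3399, 0.145 ]), np.float64(0.005320516021742672)) can (array([0.7295, 0.0639, 0.1168]), np.float64(0.0004590421002300067))
bottle base-ish [0.4543 0.345  0.    ]
case [ 0.6179 -0.2077  0.04  ]
case [ 0.6659 -0.2654  0.04  ]
case [ 0.5984 -0.3064  0.04  ]
case [ 0.5573 -0.2462  0.04  ]
20.0 [0.5013 0.2259]
45 [0.5254 0.2565]
70 [0.5601 0.2742]
90 [0.5913 0.2766]
```

>>> servo_tool --moves "34 35 -33 0 -5; 34 35 -33 0 -5; 34 35 -33 0 0; 34 35 -33 0 0; 34 35 -33 0 0"

```text
time_s: 0.6
tool_pos: [0.3245, 0.3871, 0.4025]
orientation: [[-0.004, 0.421, 0.907], [-0.001, 0.907, -0.421], [-1.0, -0.003, -0.003]]
force: [1.3, 0.8, 0.7]
gripper_width: 0.0337
```

>>> servo_tool --moves "34 35 -33 0 0; 34 35 -33 0 0; 34 35 -33 0 0; 34 35 -33 0 0; 34 0 0 0 0"

```text
time_s: 1.1
tool_pos: [0.4727, 0.2435, 0.4018]
orientation: [[-0.003, 0.428, 0.904], [-0.004, 0.904, -0.428], [-1.0, -0.005, -0.001]]
force: [-1.4, 1.2, 0.2]
gripper_width: 0.0342
```

>>> servo_tool --moves "34 29 -18 0 0; 34 0 0 -40 0; 34 0 0 -40 0; 34 0 0 -30 0; 34 0 0 0 0"

```text
time_s: 1.6
tool_pos: [0.5037, 0.2226, 0.2881]
orientation: [[-0.002, 0.432, 0.902], [-0.004, 0.902, -0.432], [-1.0, -0.004, -0.001]]
force: [-0.4, -0.1, 1.0]
gripper_width: 0.034
```

```bash
python3 - <<'E'
from h import *
t=capture("top");s=capture("side");print(env.read_state()["tool_pos"])
crop(t,140,150,130,100,6,"pics/t1.png");crop(s,200,80,130,100,6,"pics/s1.png")
E
```

```text
[0.50438654 0.22301681 0.29153411]
```

View pics/t1.png

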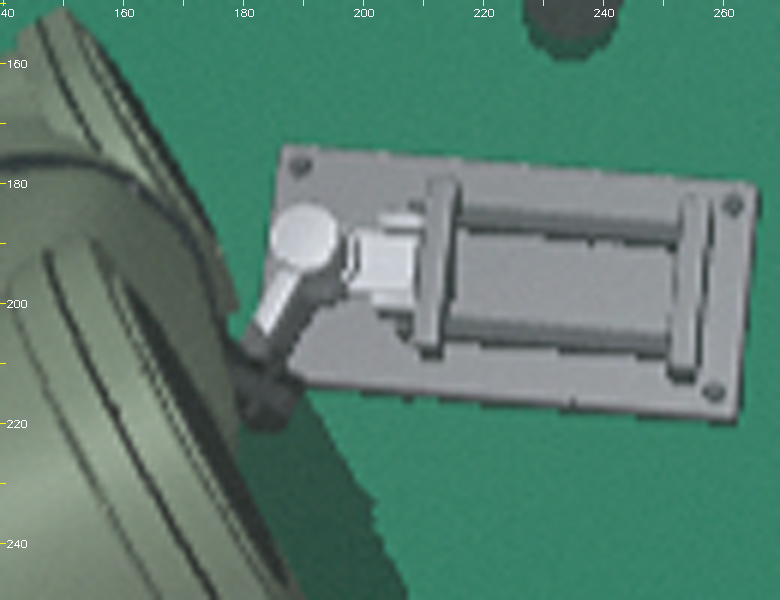

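View pics/s1.png

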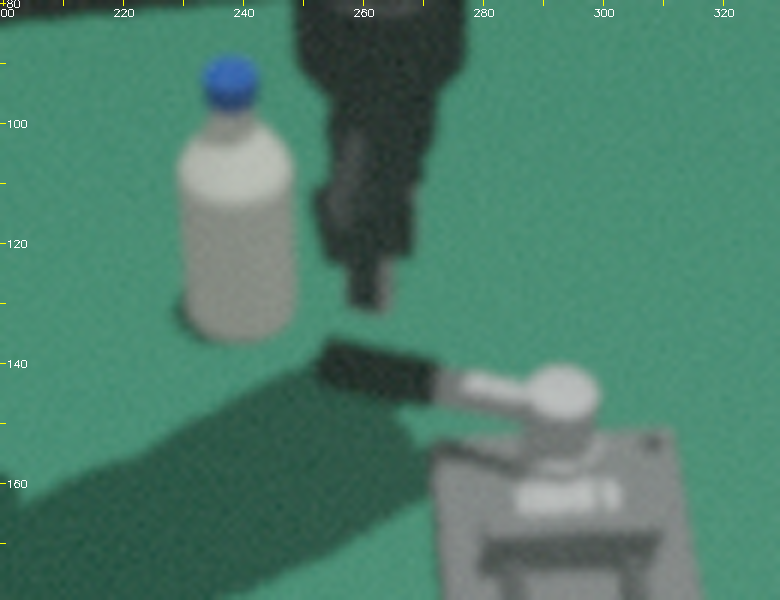

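Side view: the fingers are right above the black grip, with the tip at (262,131) and the grip at (262,142). I'll widen them slightly and go down.

>>> servo_tool --moves "46 -1 3 0 0; 46 0 0 -25 0; 46 0 0 -25 0; 46 0 0 -25 0; 46 0 0 -5 0"

```text
time_s: 2.2
tool_pos: [0.5049, 0.2285, 0.2183]
orientation: [[0.014, 0.431, 0.902], [0.005, 0.902, -0.431], [-1.0, 0.011, 0.011]]
force: [0.5, -0.2, 2.1]
gripper_width: 0.0458
```

```bash
python3 - <<'E'
from h import *
s=capture("side");print(env.read_state()["tool_pos"],env.read_state()["force"])
crop(s,200,80,130,100,6,"pics/s2.png")
E
```

```text
[0.50506504 0.22862886 0.21887785] [-0.08672039  0.38467042 -1.13043097]
```

View pics/s2.png

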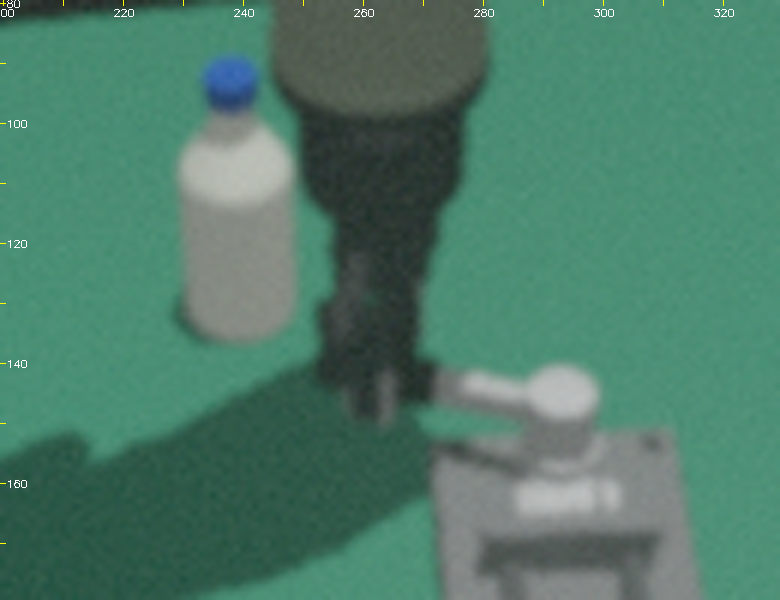

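The fingers straddle the grip. I'll go down a little and narrow to 25 mm.

>>> servo_tool --moves "40 0 0 -8 0; 25 0 0 0 0; 25 0 0 0 0; 25 0 0 0 0" --force 25

```text
time_s: 2.65
tool_pos: [0.5056, 0.2288, 0.2143]
orientation: [[0.018, 0.431, 0.902], [0.006, 0.902, -0.431], [-1.0, 0.013, 0.013]]
force: [-1.2, -1.5, -1.8]
gripper_width: 0.0253
```

>>> servo_tool --moves "25 6 9 0 -7; 25 7 8 0 -7; 25 8 8 0 -7; 25 9 7 0 -7; 25 9 6 0 -7"

```text
time_s: 3.15
tool_pos: [0.5449, 0.2663, 0.2163]
orientation: [[0.014, 0.881, 0.472], [-0.006, 0.473, -0.881], [-1.0, 0.01, 0.012]]
force: [-2.1, -3.2, -1.9]
gripper_width: 0.0253
```

>>> servo_tool --moves "25 10 4 0 -7; 25 10 3 0 -7; 25 11 2 0 -7; 25 11 1 0 -7; 25 9 0 0 -4"

```text
time_s: 3.65
tool_pos: [0.5961, 0.2776, 0.2177]
orientation: [[0.003, 0.996, -0.09], [-0.011, -0.09, -0.996], [-1.0, 0.004, 0.011]]
force: [-49.0, -10.7, 11.5]
gripper_width: 0.0252
```

At the stop: -49 N against the motion. I'll ease off, open, rise, and look.

>>> servo_tool --moves "25 -2 0 0 0; 40 0 0 0 0; 40 0 0 40 0; 40 0 0 50 0; 40 0 0 50 0"

```text
time_s: 4.15
tool_pos: [0.5927, 0.2779, 0.3568]
orientation: [[-0.005, 0.996, -0.091], [-0.013, -0.091, -0.996], [-1.0, -0.004, 0.014]]
force: [0.8, 0.1, 0.5]
gripper_width: 0.0396
```

>>> servo_tool --moves "60 0 -50 20 8; 60 0 -50 0 8; 60 0 -50 0 8; 60 0 -50 0 8; 60 -10 -48 0 8"

```text
time_s: 4.65
tool_pos: [0.5816, 0.0356, 0.3853]
orientation: [[0.018, 0.8, 0.6], [-0.001, 0.6, -0.8], [-1.0, 0.014, 0.012]]
force: [1.5, -1.1, -0.8]
gripper_width: 0.0598
```

```bash
python3 - <<'E'
from h import *
t=capture("top");s=capture("side");st=env.read_state();print(st["time_s"],st["tool_pos"],st["orientation"])
crop(t,140,150,160,100,5,"pics/t3.png");crop(s,230,110,110,110,5,"pics/s3.png")
E
```

```text
4.75 [0.58097056 0.03039323 0.38595711] [[ 0.01736841  0.80484978  0.59322439]
 [-0.0039934   0.593365   -0.80492362]
 [-0.99984118  0.01161126  0.01351989]]
```

View pics/t3.png

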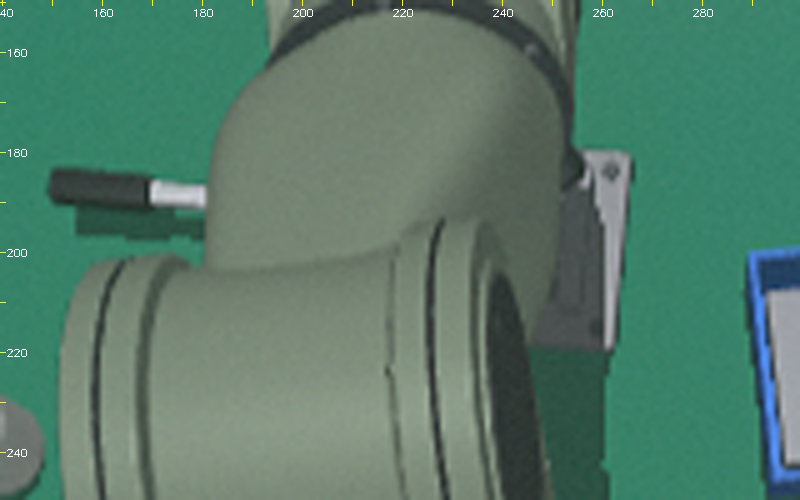

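View pics/s3.png

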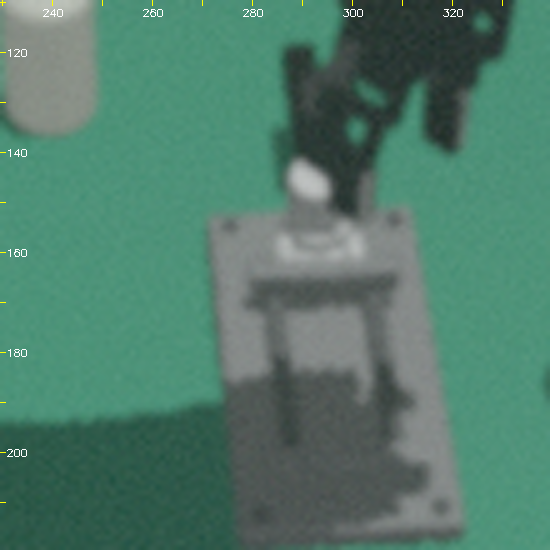

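The top view shows the lever lying along the vise's +y (grip px 150–170, row 187), parallel to the base edge, so it is open. Next, the board.

>>> servo_tool --moves "75 -19 -43 0 3; 75 -19 -43 0 0; 75 -19 -43 0 0; 75 -19 -43 0 0; 75 -19 -43 0 0"

```text
time_s: 5.25
tool_pos: [0.4853, -0.1824, 0.3882]
orientation: [[0.026, 0.767, 0.641], [-0.001, 0.642, -0.767], [-1.0, 0.019, 0.017]]
force: [0.8, -1.0, 0.1]
gripper_width: 0.0748
```

>>> servo_tool --moves "75 -19 -43 0 0; 75 -13 -27 0 0; 75 0 0 0 0; 75 0 0 0 0"

```text
time_s: 5.65
tool_pos: [0.4492, -0.2602, 0.3905]
orientation: [[0.03, 0.773, 0.634], [-0.005, 0.634, -0.773], [-1.0, 0.02, 0.023]]
force: [-0.1, 1.0, 0.6]
gripper_width: 0.0747
```

```bash
cat > st.py <<'E'
from h import *
np.set_printoptions(precision=4,suppress=True)
s=env.read_state();R=s["orientation"]
print(s["time_s"],"tcp",s["tool_pos"],"grasp",s["tool_pos"]+.155*R[:,0],"toolx",R[:,0],"yaw",np.degrees(np.arctan2(R[1,1],R[0,1])),"F",s["force"],s["gripper_width"],s["joints"])
E
python3 st.py
```

```text
5.65 tcp [ 0.4492 -0.2602  0.3905] grasp [ 0.4538 -0.2611  0.2356] toolx [ 0.0301 -0.0054 -0.9995] yaw 39.36891142207997 F [-0.1074  1.0079  0.6057] 0.07471427949981446 [ 0.4479  0.6376  0.032   1.7229 -0.0408  0.7524  1.1897]
```

>>> servo_tool --moves "60 0 4 -40 0; 60 0 0 -45 0; 60 0 0 -40 0; 60 0 0 0 0"

```text
time_s: 6.05
tool_pos: [0.4518, -0.2521, 0.2641]
orientation: [[0.038, 0.77, 0.637], [-0.007, 0.637, -0.77], [-0.999, 0.024, 0.029]]
force: [1.0, 1.2, 1.1]
gripper_width: 0.0603
```

```bash
python3 st.py; python3 - <<'E'
from h import *
t=capture("top");s=capture("side")
crop(t,280,190,100,75,8,"pics/t4.png");crop(s,235,215,140,115,5,"pics/s4.png")
E
```

```text
6.05 tcp [ 0.4518 -0.2521  0.2641] grasp [ 0.4577 -0.2532  0.1092] toolx [ 0.0375 -0.0071 -0.9993] yaw 39.61758303501446 F [0.9815 1.1761 1.054 ] 0.06027432421212934 [ 0.443   0.838   0.0124  1.8606 -0.0486  0.4065  1.1865]
```

View pics/t4.png

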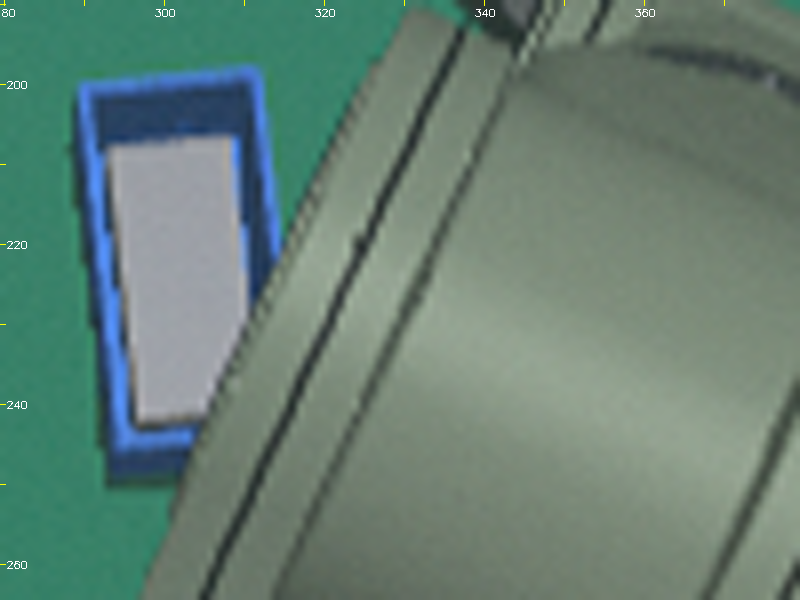

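View pics/s4.png

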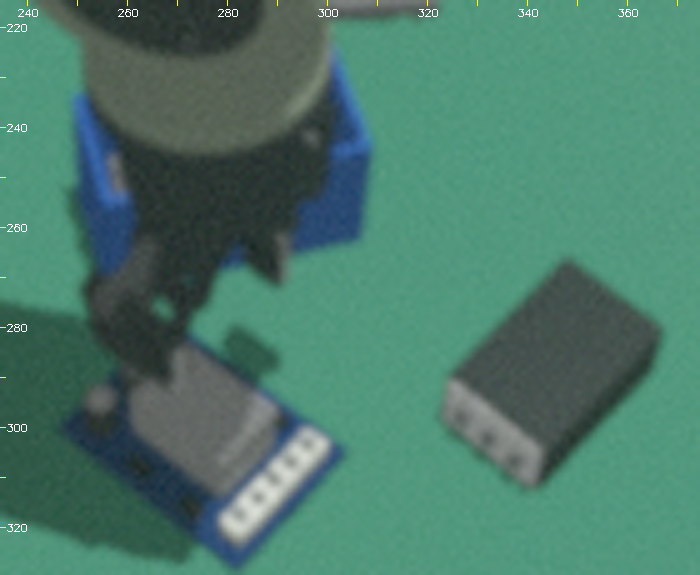

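>>> servo_tool --moves "60 -3 -3 -20 0; 60 0 0 -20 0; 60 0 0 -20 0; 60 0 0 -14 0; 60 0 0 0 0"

```text
time_s: 6.65
tool_pos: [0.4537, -0.256, 0.2032]
orientation: [[0.057, 0.768, 0.637], [-0.017, 0.639, -0.769], [-0.998, 0.033, 0.049]]
force: [-0.5, -0.0, 0.1]
gripper_width: 0.0596
```

```bash
python3 st.py; python3 - <<'E'
from h import *
s=capture("side")
crop(s,235,215,140,115,5,"pics/s5.png")
E
```

```text
6.65 tcp [ 0.4537 -0.256   0.2032] grasp [ 0.4625 -0.2586  0.0485] toolx [ 0.0567 -0.017  -0.9982] yaw 39.74787383854266 F [-0.5001 -0.0188  0.1253] 0.05963457198893641 [ 0.4535  0.9524  0.0025  1.8822 -0.0473  0.2488  1.1933]
```

View pics/s5.png

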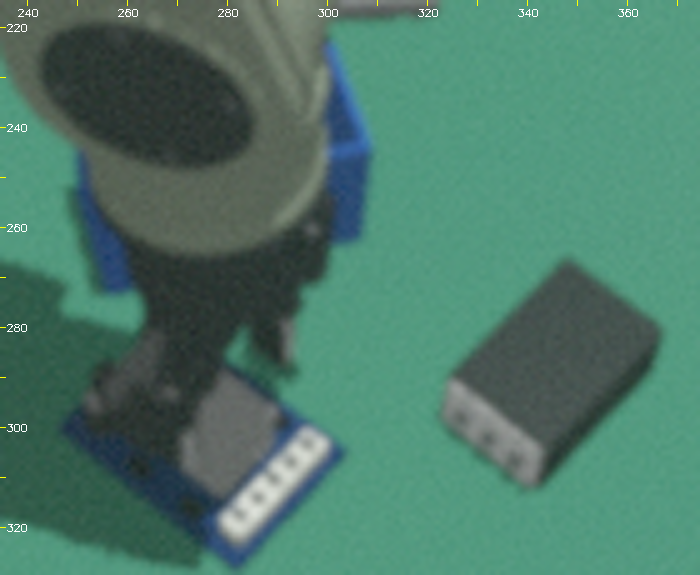

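The tool tilts outward in slow descents, by 3.4° now. I'll go up slowly to undo that, then come down in larger rows.

>>> servo_tool --moves "60 0 0 15 0; 60 0 0 15 0; 60 0 0 15 0; 60 0 0 15 0; 60 0 0 15 0"

```text
time_s: 7.2
tool_pos: [0.4546, -0.2559, 0.2879]
orientation: [[0.062, 0.768, 0.637], [-0.02, 0.639, -0.769], [-0.998, 0.035, 0.055]]
force: [-0.8, 0.4, -0.2]
gripper_width: 0.0599
```

>>> servo_tool --moves "60 0 0 15 0; 60 0 0 15 0; 60 0 0 15 0; 60 0 0 15 0; 60 0 0 0 0"

```text
time_s: 7.7
tool_pos: [0.4546, -0.2555, 0.3607]
orientation: [[0.073, 0.768, 0.637], [-0.025, 0.64, -0.768], [-0.997, 0.04, 0.066]]
force: [0.4, 0.7, -0.1]
gripper_width: 0.0599
```

```bash
python3 st.py
```

```text
7.7 tcp [ 0.4546 -0.2555  0.3607] grasp [ 0.4658 -0.2594  0.2061] toolx [ 0.0727 -0.025  -0.997 ] yaw 39.80182142092757 F [ 0.3565  0.7016 -0.121 ] 0.059947484399982015 [ 0.4392  0.6759  0.0253  1.7768 -0.0444  0.6132  1.187 ]
```

>>> servo_tool --moves "60 0 0 0 0; 60 0 0 0 0; 60 0 0 0 0; 60 0 0 0 0; 60 0 0 0 0"

```text
time_s: 8.2
tool_pos: [0.4542, -0.2552, 0.361]
orientation: [[0.073, 0.768, 0.637], [-0.025, 0.64, -0.768], [-0.997, 0.04, 0.066]]
force: [1.0, -0.3, -0.4]
gripper_width: 0.0602
```

```bash
python3 st.py
```

```text
8.2 tcp [ 0.4542 -0.2552  0.361 ] grasp [ 0.4655 -0.2591  0.2065] toolx [ 0.0728 -0.025  -0.997 ] yaw 39.80926437201701 F [ 0.9539 -0.2907 -0.3937] 0.06020901801336436 [ 0.439   0.6747  0.0252  1.778  -0.0444  0.613   1.1868]
```

>>> servo_tool --moves "60 0 40 0 0; 60 0 40 0 0; 60 0 40 0 0"

```text
time_s: 8.5
tool_pos: [0.453, -0.1366, 0.36]
orientation: [[0.072, 0.773, 0.63], [-0.027, 0.633, -0.774], [-0.997, 0.038, 0.067]]
force: [1.3, 0.1, -0.5]
gripper_width: 0.06
```

>>> servo_tool --moves "60 0 -40 0 0; 60 0 -40 0 0; 60 0 -40 0 0"

```text
time_s: 8.8
tool_pos: [0.4581, -0.2419, 0.3596]
orientation: [[0.072, 0.751, 0.656], [-0.019, 0.659, -0.752], [-0.997, 0.042, 0.062]]
force: [0.5, -0.9, -0.7]
gripper_width: 0.06
```

```bash
python3 st.py
```

```text
8.8 tcp [ 0.4581 -0.2419  0.3596] grasp [ 0.4693 -0.2449  0.2051] toolx [ 0.0722 -0.0194 -0.9972] yaw 41.23958664625966 F [ 0.5121 -0.8622 -0.692 ] 0.0599718251673616 [ 0.4182  0.6733  0.0164  1.7885 -0.0399  0.6065  1.181 ]
```

>>> servo_tool --moves "60 0 -13 50 -1; 60 0 0 50 0"

```text
time_s: 9.0
tool_pos: [0.4566, -0.2593, 0.4552]
orientation: [[0.062, 0.767, 0.639], [-0.018, 0.641, -0.767], [-0.998, 0.036, 0.053]]
force: [0.1, 0.4, 0.3]
gripper_width: 0.06
```

>>> servo_tool --moves "60 0 0 -50 0; 60 0 0 -50 0"

```text
time_s: 9.2
tool_pos: [0.4568, -0.2606, 0.3634]
orientation: [[0.07, 0.768, 0.637], [-0.023, 0.64, -0.768], [-0.997, 0.04, 0.062]]
force: [1.4, -0.5, -1.6]
gripper_width: 0.0599
```

```bash
python3 st.py
```

```text
9.2 tcp [ 0.4568 -0.2606  0.3634] grasp [ 0.4677 -0.264   0.2088] toolx [ 0.0702 -0.0225 -0.9973] yaw 39.804834350797634 F [ 1.3837 -0.4923 -1.6064] 0.05988634164682453 [ 0.4483  0.6778  0.0219  1.7563 -0.0423  0.635   1.1916]
```

>>> servo_tool --moves "60 -30 0 0 0; 60 -30 0 0 0"

```text
time_s: 9.4
tool_pos: [0.3968, -0.2595, 0.3573]
orientation: [[0.064, 0.766, 0.64], [-0.018, 0.642, -0.767], [-0.998, 0.037, 0.055]]
force: [0.4, -0.4, 0.8]
gripper_width: 0.0597
```

>>> servo_tool --moves "60 30 0 0 0; 60 30 0 0 0"

```text
time_s: 9.6
tool_pos: [0.4511, -0.26, 0.3561]
orientation: [[0.054, 0.77, 0.635], [-0.015, 0.637, -0.771], [-0.998, 0.032, 0.045]]
force: [0.8, -0.4, 0.8]
gripper_width: 0.06
```

```bash
python3 st.py
```

```text
9.6 tcp [ 0.4511 -0.26    0.3561] grasp [ 0.4594 -0.2623  0.2013] toolx [ 0.0536 -0.0147 -0.9985] yaw 39.57924423498978 F [ 0.8124 -0.4137  0.8364] 0.060023205945725716 [ 0.4516  0.6852  0.023   1.7746 -0.0437  0.6279  1.1937]
```

Moving in and out along x takes out about 1° per cycle, so I'll repeat it.

>>> servo_tool --moves "60 -30 0 0 0; 60 -30 0 0 0; 60 30 0 0 0; 60 30 0 0 0"

```text
time_s: 10.0
tool_pos: [0.4501, -0.2598, 0.3545]
orientation: [[0.049, 0.771, 0.635], [-0.013, 0.636, -0.771], [-0.999, 0.03, 0.041]]
force: [0.3, 0.7, -0.6]
gripper_width: 0.0601
```

>>> servo_tool --moves "60 -30 0 0 0; 60 -30 0 0 0; 60 30 0 0 0; 60 30 0 0 0"

```text
time_s: 10.4
tool_pos: [0.4492, -0.2595, 0.3531]
orientation: [[0.046, 0.771, 0.635], [-0.011, 0.636, -0.772], [-0.999, 0.028, 0.037]]
force: [0.6, -0.8, -0.4]
gripper_width: 0.0601
```

>>> servo_tool --moves "60 -30 0 0 0; 60 -30 0 0 0; 60 30 0 0 0; 60 30 0 0 0"

```text
time_s: 10.8
tool_pos: [0.4484, -0.2593, 0.3518]
orientation: [[0.042, 0.772, 0.635], [-0.009, 0.635, -0.772], [-0.999, 0.026, 0.034]]
force: [0.1, 0.3, 0.2]
gripper_width: 0.0598
```

```bash
python3 st.py
```

```text
10.8 tcp [ 0.4484 -0.2593  0.3518] grasp [ 0.4548 -0.2607  0.1969] toolx [ 0.0417 -0.0091 -0.9991] yaw 39.464826498683344 F [0.1133 0.3356 0.2111] 0.05982876925879467 [ 0.451   0.6906  0.0261  1.7829 -0.0468  0.6275  1.1964]
```

>>> servo_tool --moves "60 -2 3 -45 0; 60 0 0 -45 0; 60 0 0 -45 0"

```text
time_s: 11.1
tool_pos: [0.4499, -0.256, 0.2167]
orientation: [[0.051, 0.77, 0.636], [-0.013, 0.637, -0.771], [-0.999, 0.031, 0.043]]
force: [1.7, -0.7, 0.0]
gripper_width: 0.06
```

```bash
python3 st.py
```

```text
11.1 tcp [ 0.4499 -0.256   0.2167] grasp [ 0.4578 -0.258   0.0619] toolx [ 0.0513 -0.013  -0.9986] yaw 39.60717668757264 F [ 1.7315 -0.6648  0.0055] 0.059983816874713845 [ 0.4561  0.9249  0.0043  1.8877 -0.0529  0.2775  1.1997]
```

>>> servo_tool --moves "60 -4 1 -30 0; 60 0 0 0 0"

```text
time_s: 11.3
tool_pos: [0.4446, -0.2541, 0.1808]
orientation: [[0.045, 0.77, 0.636], [-0.009, 0.637, -0.771], [-0.999, 0.029, 0.036]]
force: [-0.5, 0.3, 1.2]
gripper_width: 0.0602
```

```bash
python3 st.py;  python3 - <<'E'
from h import *
s=capture("side")
crop(s,235,215,140,115,5,"pics/s6.png")
E
```

```text
11.3 tcp [ 0.4446 -0.2541  0.1808] grasp [ 0.4516 -0.2556  0.026 ] toolx [ 0.0451 -0.0095 -0.9989] yaw 39.60847300985386 F [-0.5498  0.2991  1.1789] 0.06015894216407296 [ 0.4607  0.9919 -0.0015  1.909  -0.0525  0.1964  1.2019]
```

View pics/s6.png

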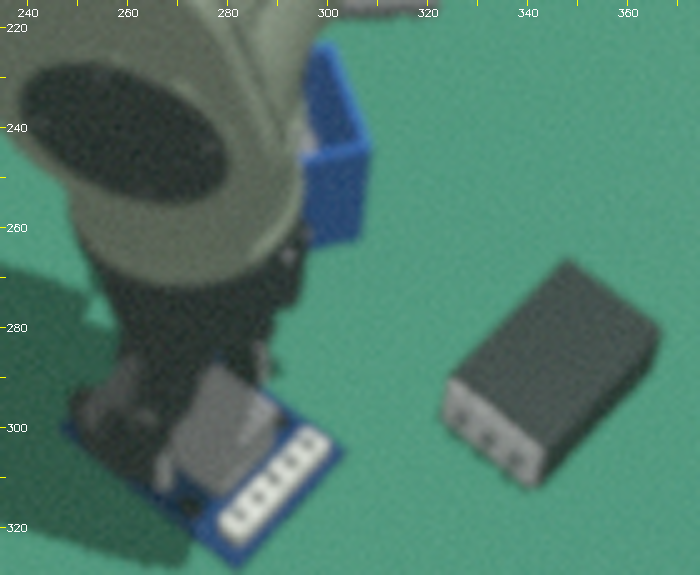

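>>> servo_tool --moves "20 0 0 2 0; 20 0 0 0 0; 20 0 0 0 0; 20 0 0 0 0; 20 0 0 0 0" --force 45

```text
time_s: 11.85
tool_pos: [0.4467, -0.2551, 0.1907]
orientation: [[0.053, 0.77, 0.636], [-0.014, 0.637, -0.77], [-0.998, 0.032, 0.044]]
force: [-0.1, -0.5, -2.8]
gripper_width: 0.0349
```

```bash
python3 st.py;  python3 - <<'E'
from h import *
s=capture("side")
crop(s,235,215,140,115,5,"pics/s7.png")
E
```

```text
11.85 tcp [ 0.4467 -0.2551  0.1907] grasp [ 0.4549 -0.2572  0.0359] toolx [ 0.0531 -0.0138 -0.9985] yaw 39.61785142967197 F [-0.136  -0.5256 -2.7921] 0.03494784536587924 [ 0.4599  0.9731 -0.0003  1.9048 -0.0526  0.2102  1.2016]
```

View pics/s7.png

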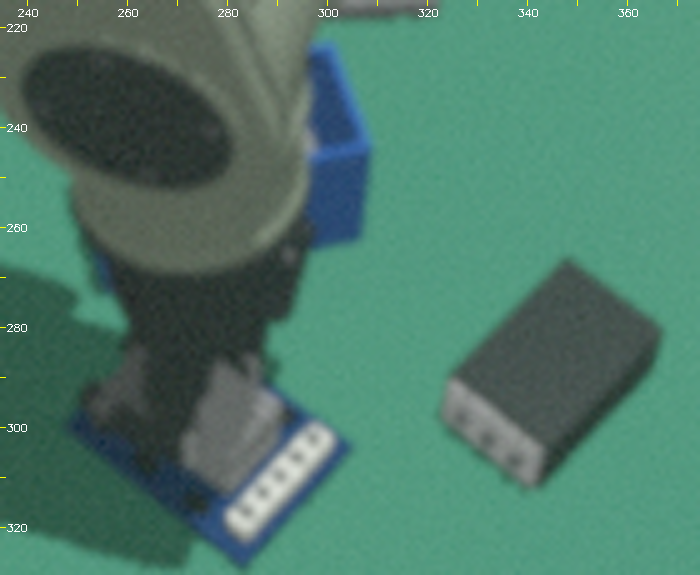

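>>> servo_tool --moves "20 0 0 45 0; 20 0 0 45 0; 20 0 0 45 0; 20 0 0 20 0; 20 0 0 0 0"

```text
time_s: 12.4
tool_pos: [0.4455, -0.2545, 0.3506]
orientation: [[0.051, 0.77, 0.636], [-0.012, 0.637, -0.771], [-0.999, 0.031, 0.042]]
force: [-0.3, -0.1, -3.4]
gripper_width: 0.0354
```

```bash
python3 st.py;  python3 - <<'E'
from h import *
s=capture("side")
crop(s,205,175,150,130,5,"pics/s8.png")
E
```

```text
12.4 tcp [ 0.4455 -0.2545  0.3506] grasp [ 0.4534 -0.2564  0.1958] toolx [ 0.0508 -0.0124 -0.9986] yaw 39.61015364269308 F [-0.2948 -0.1241 -3.4364] 0.03539190672606461 [ 0.4457  0.685   0.0253  1.8058 -0.049   0.6004  1.1953]
```

View pics/s8.png

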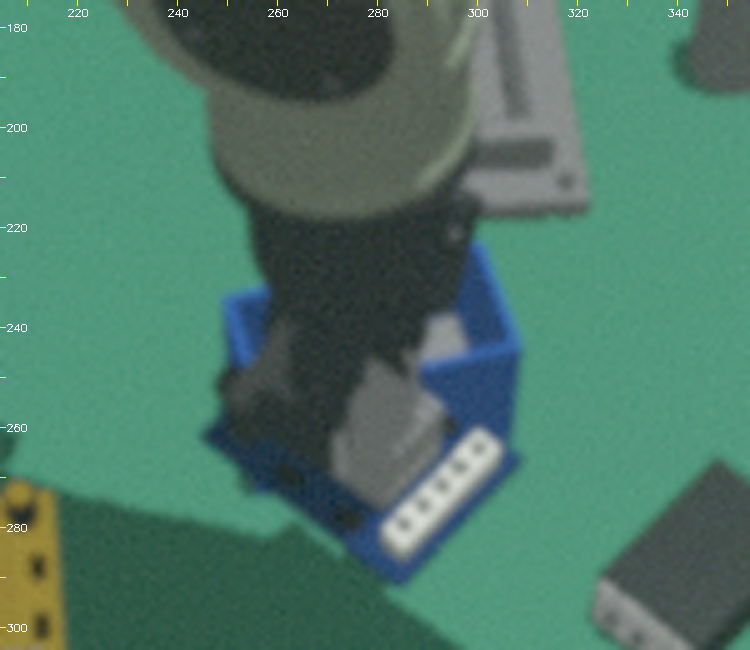

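>>> servo_tool --moves "20 15 41 0 -8; 20 15 41 0 -8; 20 15 41 0 -8; 20 15 41 0 -8; 20 15 41 0 -8"

```text
time_s: 12.95
tool_pos: [0.5185, -0.0497, 0.343]
orientation: [[0.02, 0.999, -0.045], [-0.044, -0.044, -0.998], [-0.999, 0.022, 0.043]]
force: [0.8, -0.2, -2.7]
gripper_width: 0.0355
```

>>> servo_tool --moves "20 15 41 0 -5; 20 15 41 0 0; 20 12 35 0 0; 20 0 0 0 0; 20 0 0 0 0"

```text
time_s: 13.45
tool_pos: [0.5614, 0.08, 0.3336]
orientation: [[0.006, 0.991, -0.132], [-0.05, -0.132, -0.99], [-0.999, 0.013, 0.049]]
force: [1.1, -1.4, -2.6]
gripper_width: 0.0352
```

```bash
python3 st.py;  python3 - <<'E'
from h import *
s=capture("side");t=capture("top")
crop(s,230,80,150,150,4,"pics/s9.png");crop(t,150,120,150,120,5,"pics/t9.png")
E
```

```text
13.45 tcp [0.5614 0.08   0.3336] grasp [0.5624 0.0722 0.1788] toolx [ 0.0063 -0.0501 -0.9987] yaw -7.577634110415821 F [ 1.1045 -1.4184 -2.6079] 0.035151884468244736 [-0.4262  0.8307  0.4378  1.6127 -0.3838  0.7851  0.0251]
```

View pics/s9.png

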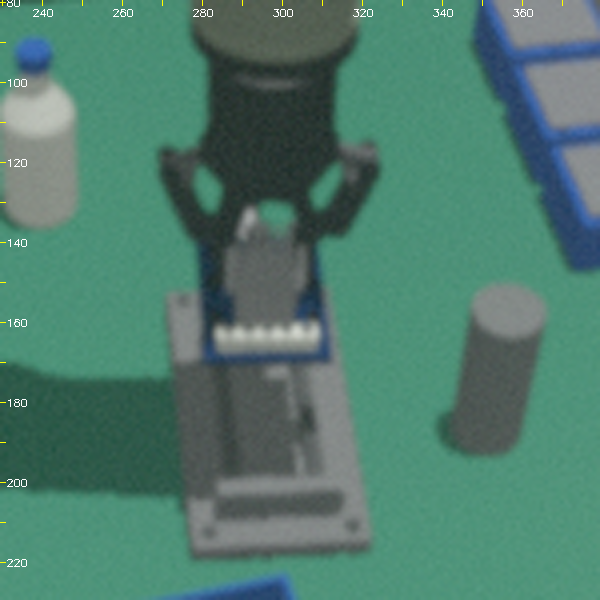

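View pics/t9.png

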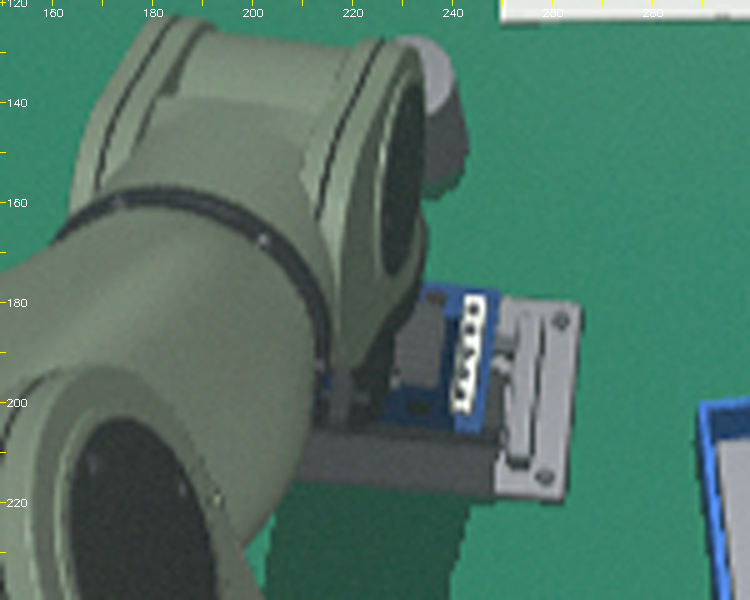

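```bash
python3 - <<'E'
from h import *
np.set_printoptions(precision=4,suppress=True)
S=lambda c:(c[0]/4+230-.5,c[1]/4+80-.5);T=lambda c:(c[0]/5+150-.5,c[1]/5+120-.5)
for n,t,s in [('con+x',(475,296),(321,331)),('con-x',(462,413),(215,334)),('bd+x',(501,291),(329,359)),('bd-x',(478,432),(203,359))]:
    X,e=tri(S(s),T(t)); print(n,X,e)
# vise refs: fixed jaw top ends, base - corners
for n,t,s in [('base+-',(584,305),(371,545)),('base--',(567,500),(192,553)),('fj+x top inner',(527,313),(343,490)),('fj-x',(512,465),(215,497))]:
    X,e=tri(S(s),T(t)); print(n,X,e)
E
```

```text
con+x [0.5885 0.0257 0.1614] 0.004533111455840062
con-x [0.5237 0.0325 0.1626] 0.0034352951271485396
bd+x [0.5928 0.0124 0.15  ] 0.0017627951803016642
bd-x [0.5155 0.0249 0.1499] 0.0024909513101542837
base+- [ 0.622  -0.0293  0.0106] 0.00231780483618065
base-- [ 0.5036 -0.0182  0.0127] 0.002744549358912192
fj+x top inner [0.6106 0.0038 0.0311] 0.0007301883517890221
fj-x [0.5232 0.0132 0.0285] 0.00535745144807382
```

Board underside is at z≈0.145 and board centre (0.562, 0.072), which agrees with the grasp point. Vise origin is ≈(0.5715, 0.0665). I'll correct and go partway down.

>>> servo_tool --moves "20 10 0 0 2; 20 0 0 -40 0; 20 0 0 -30 0; 20 0 0 0 0"

```text
time_s: 13.95
tool_pos: [0.5713, 0.0747, 0.2618]
orientation: [[0.009, 0.995, -0.103], [-0.051, -0.103, -0.993], [-0.999, 0.014, 0.05]]
force: [0.6, -0.7, -2.1]
gripper_width: 0.0352
```

```bash
python3 st.py;  python3 - <<'E'
from h import *
s=capture("side");t=capture("top")
crop(s,260,120,80,110,7,"pics/s10.png");crop(t,190,165,95,70,8,"pics/t10.png")
E
```

```text
13.95 tcp [0.5713 0.0747 0.2618] grasp [0.5726 0.0668 0.107 ] toolx [ 0.0087 -0.0508 -0.9987] yaw -5.904170598053301 F [ 0.5569 -0.6526 -2.0958] 0.03515923168064594 [-0.3796  0.9407  0.3716  1.6358 -0.4197  0.6411  0.0859]
```

View pics/s10.png

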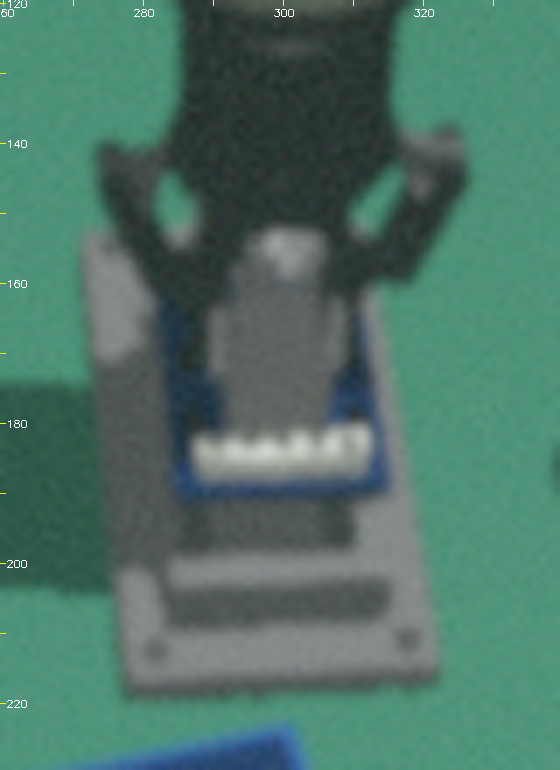

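View pics/t10.png

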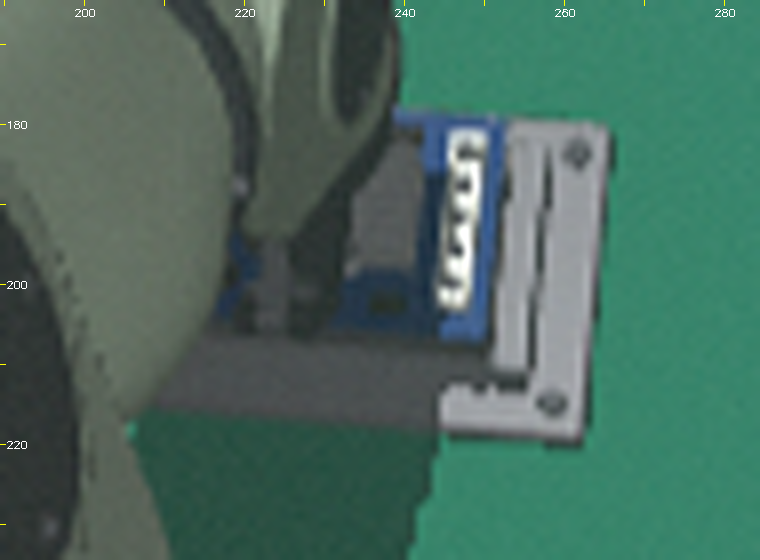

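```bash
python3 - <<'E'
from h import *
np.set_printoptions(precision=4,suppress=True)
S=lambda c:(c[0]/7+260-.5,c[1]/7+120-.5);T=lambda c:(c[0]/8+190-.5,c[1]/8+165-.5)
for n,t,s in [('con+x',(471,130),(370,433)),('con-x',(452,308),(195,441)),('bd+x',(506,120),(386,490)),('bd-x',(488,340),(178,495)),
 ('base+-',(611,124),(437,680)),('base--',(582,437),(125,693)),('fj-x -y edge top',(524,374),(170,592)),('fj+x',(549,142),(390,580))]:
    X,e=tri(S(s),T(t)); print(n,X,e)
o,d=np.array([.5715,.0665]),np.radians(-5.6)
for x,y,z in [(-42,-55,44),(42,-55,44),(42,-69,44),(-42,-69,44),(-60,-90,16),(60,-90,16)]:
    w=[o[0]+(x*np.cos(d)-y*np.sin(d))/1e3,o[1]+(x*np.sin(d)+y*np.cos(d))/1e3,z/1e3]
    print(x,y,(proj("top",w)-np.array([189.5,164.5]))*8,(proj("side",w)-np.array([259.5,119.5]))*7)
E
```

```text
con+x [0.5993 0.0191 0.0968] 0.003089245126134501
con-x [0.5354 0.0259 0.0965] 0.0028644808925314498
bd+x [0.6061 0.0078 0.0775] 0.0006130444205528676
bd-x [0.5272 0.0143 0.0811] 0.00309947805955029
base+- [ 0.6234 -0.0279  0.0055] 0.0006571674386336079
base-- [ 0.5047 -0.0161  0.0072] 0.0006719874525405597
fj-x -y edge top [0.5235 0.0037 0.0389] 0.003180690508580756
fj+x [ 0.6072 -0.006   0.0419] 0.0005548922968979181
-42 -55 [489.2911 365.0161] [162.3622 559.4437]
42 -55 [511.1065 139.8548] [384.7886 548.3375]
42 -69 [549.3888 142.9475] [389.6493 576.8113]
-42 -69 [528.0261 368.1828] [165.7433 588.1158]
-60 -90 [584.1543 436.2496] [120.6275 681.5317]
60 -90 [613.1135 120.0365] [438.4643 664.9266]
```

>>> servo_tool --moves "20 0 6 -20 0; 20 0 1 -18 0; 20 0 0 0 0"

```text
time_s: 14.35
tool_pos: [0.5732, 0.0808, 0.2315]
orientation: [[0.019, 0.994, -0.105], [-0.05, -0.104, -0.993], [-0.999, 0.024, 0.048]]
force: [-0.7, 0.3, -2.0]
gripper_width: 0.0354
```

```bash
python3 st.py;  python3 - <<'E'
from h import *
s=capture("side");t=capture("top")
crop(s,260,120,80,110,7,"pics/s11.png");crop(t,190,165,95,70,8,"pics/t11.png")
E
python3 st.py
```

```text
14.35 tcp [0.5732 0.0808 0.2315] grasp [0.5762 0.0731 0.0767] toolx [ 0.0192 -0.0498 -0.9986] yaw -5.99228410148821 F [-0.6885  0.301  -1.9906] 0.03535302961915347 [-0.3771  0.9881  0.3461  1.6439 -0.4432  0.5731  0.0905]
14.45 tcp [0.5736 0.0807 0.233 ] grasp [0.5769 0.073  0.0783] toolx [ 0.0214 -0.0496 -0.9985] yaw -5.988394403624925 F [ 0.1781 -0.3371 -2.503 ] 0.03509919036367613 [-0.3774  0.9858  0.3472  1.643  -0.4428  0.5742  0.0904]
```

View pics/s11.png

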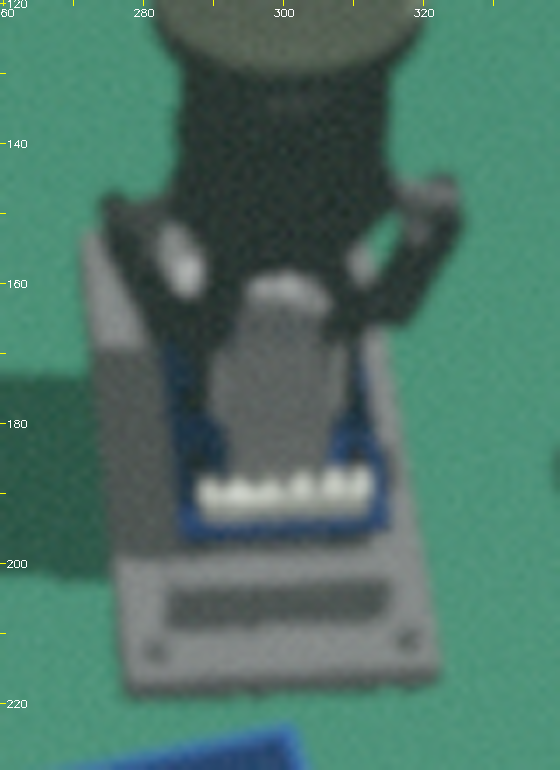

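View pics/t11.png

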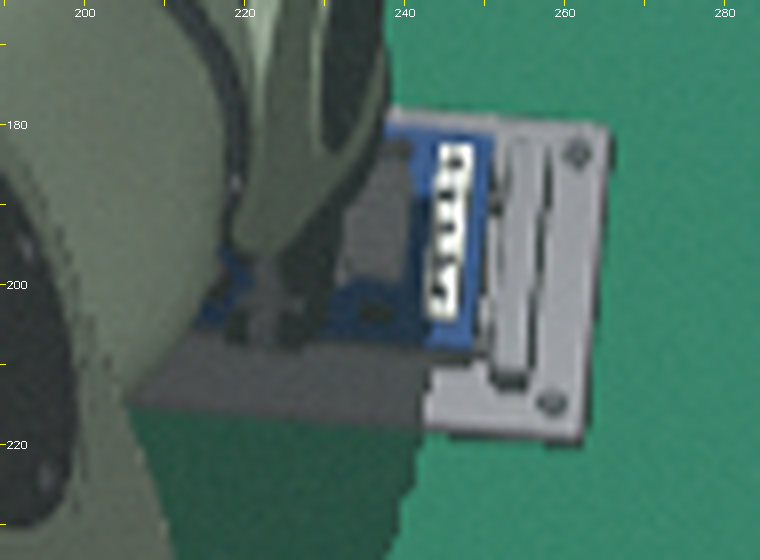

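```bash
python3 - <<'E'
from h import *
np.set_printoptions(precision=4,suppress=True)
S=lambda c:(c[0]/7+260-.5,c[1]/7+120-.5);T=lambda c:(c[0]/8+190-.5,c[1]/8+165-.5)
o,d=np.array([.5715,.0665]),np.radians(-5.6);R=np.array([[np.cos(d),-np.sin(d)],[np.sin(d),np.cos(d)]])
for n,t,s in [('con+x',(461,143),(370,474)),('con-x',(439,318),(199,483)),('bd+x',(494,128),(387,524)),('bd-x',(470,352),(180,536))]:
    X,e=tri(S(s),T(t)); print(n,X,e,'vise xy',1e3*R.T@(X[:2]-o))
E
```

```text
con+x [0.6025 0.0245 0.0676] 0.003470917913817465 vise xy [ 35.0008 -38.8079]
con-x [0.5391 0.0326 0.0651] 0.00349396619524791 vise xy [-28.9493 -36.9284]
bd+x [0.6101 0.0135 0.0512] 0.0009871257042032603 vise xy [ 43.5412 -48.9907]
bd-x [0.5304 0.0226 0.0478] 0.003804468980867635 vise xy [-36.6502 -47.6795]
```

>>> servo_tool --moves "20 -5 0 -10 1.2; 20 0 0 -5 0; 20 0 0 0 0"

```text
time_s: 14.75
tool_pos: [0.5697, 0.0803, 0.222]
orientation: [[0.028, 0.996, -0.085], [-0.049, -0.084, -0.995], [-0.998, 0.032, 0.046]]
force: [1.2, 0.3, -2.5]
gripper_width: 0.0354
```

```bash
python3 st.py;  python3 - <<'E'
from h import *
s=capture("side");t=capture("top")
crop(s,260,120,80,110,7,"pics/s12.png");crop(t,190,165,95,70,8,"pics/t12.png")
E
python3 st.py
```

```text
14.75 tcp [0.5697 0.0803 0.222 ] grasp [0.5739 0.0728 0.0673] toolx [ 0.0277 -0.0486 -0.9984] yaw -4.812876217856567 F [ 1.2369  0.3178 -2.4951] 0.03544132604767502 [-0.3695  0.9964  0.3265  1.6648 -0.4453  0.5304  0.1138]
14.85 tcp [0.5697 0.0803 0.2222] grasp [0.574  0.0728 0.0674] toolx [ 0.0279 -0.0486 -0.9984] yaw -4.8038127679102 F [ 0.1638  0.2691 -2.6648] 0.035302500969757074 [-0.3696  0.9962  0.3266  1.6648 -0.4453  0.5305  0.1138]
```

View pics/s12.png

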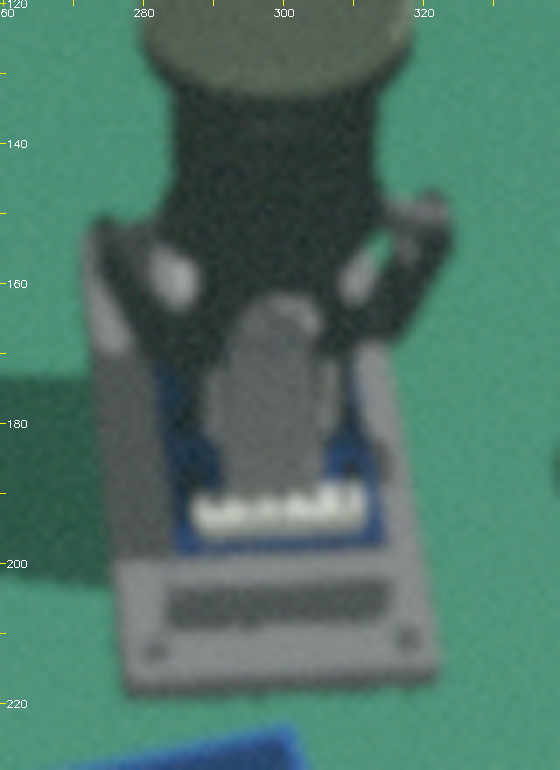

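View pics/t12.png

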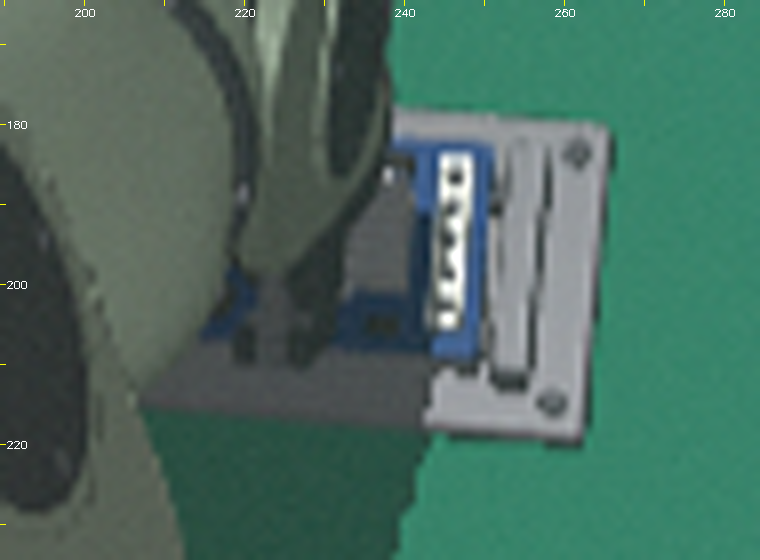

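>>> servo_tool --moves "20 -1 0 -4 0; 20 0 0 -3 0"

```text
time_s: 15.05
tool_pos: [0.569, 0.0803, 0.2158]
orientation: [[0.029, 0.996, -0.086], [-0.048, -0.084, -0.995], [-0.998, 0.033, 0.046]]
force: [-1.2, -0.2, -1.4]
gripper_width: 0.0351
```

```bash
python3 st.py;  python3 - <<'E'
from h import *
np.set_printoptions(precision=4,suppress=True)
S=lambda c:(c[0]/7+260-.5,c[1]/7+120-.5);T=lambda c:(c[0]/8+190-.5,c[1]/8+165-.5)
o,d=np.array([.5715,.0665]),np.radians(-5.6);R=np.array([[np.cos(d),-np.sin(d)],[np.sin(d),np.cos(d)]])
for n,t,s in [('con+x',(470,154),(365,488)),('con-x',(445,328),(193,497)),('bd+x',(493,142),(384,543)),('bd-x',(472,360),(178,554))]:
    X,e=tri(S(s),T(t)); print(n,X,e,'vise xy',1e3*R.T@(X[:2]-o))
E
```

```text
15.05 tcp [0.569  0.0803 0.2158] grasp [0.5736 0.0728 0.0611] toolx [ 0.0294 -0.0484 -0.9984] yaw -4.824069175536825 F [-1.1844 -0.2359 -1.4372] 0.0350782620149007 [-0.3668  1.0052  0.3197  1.6697 -0.4497  0.514   0.1169]
con+x [0.5999 0.0215 0.0634] 0.0041896592434043645 vise xy [ 32.6757 -42.0086]
con-x [0.5366 0.0308 0.0596] 0.003548437903076175 vise xy [-31.2185 -38.924 ]
bd+x [0.6091 0.0145 0.0387] 0.0010070586100978977 vise xy [ 42.539  -48.0307]
bd-x [0.5297 0.0225 0.0375] 0.004179830604049797 vise xy [-37.2617 -47.8391]
```

>>> servo_tool --moves "20 -2 0 -4 0; 20 0 0 -3 0"

```text
time_s: 15.25
tool_pos: [0.5683, 0.0799, 0.2144]
orientation: [[0.037, 0.996, -0.087], [-0.047, -0.085, -0.995], [-0.998, 0.04, 0.043]]
force: [-29.6, 2.3, 84.2]
gripper_width: 0.0352
```

>>> servo_tool --moves "20 0 0 -3 0; 20 0 0 -3 0"

```text
time_s: 15.45
tool_pos: [0.5679, 0.0796, 0.2145]
orientation: [[0.038, 0.995, -0.087], [-0.044, -0.086, -0.995], [-0.998, 0.042, 0.041]]
force: [-17.9, 1.4, 69.1]
gripper_width: 0.035
```

```bash
python3 st.py;  python3 - <<'E'
from h import *
s=capture("side");t=capture("top")
crop(s,260,120,80,110,7,"pics/s13.png");crop(t,190,165,95,70,8,"pics/t13.png")
E
```

```text
15.45 tcp [0.5679 0.0796 0.2145] grasp [0.5739 0.0727 0.0598] toolx [ 0.0384 -0.0444 -0.9983] yaw -4.909944682996665 F [-17.8712   1.3792  69.0557] 0.03496607589610179 [-0.3618  1.004   0.3112  1.6792 -0.4553  0.4945  0.1226]
```

View pics/s13.png

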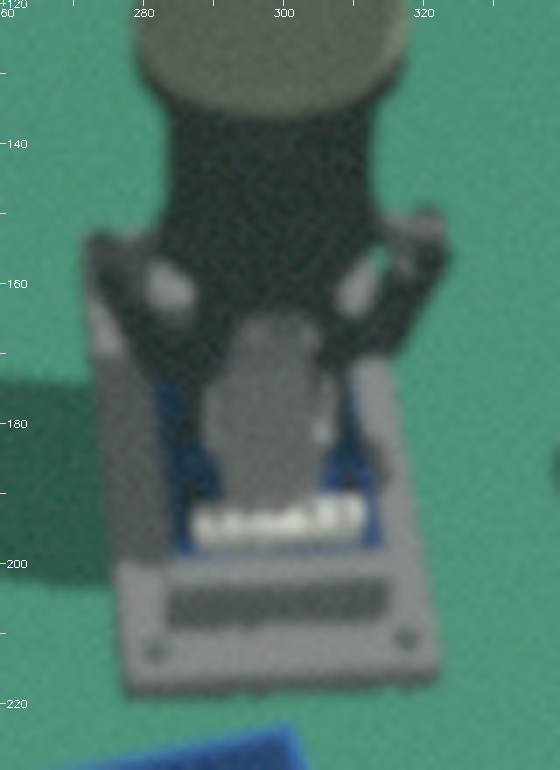

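View pics/t13.png

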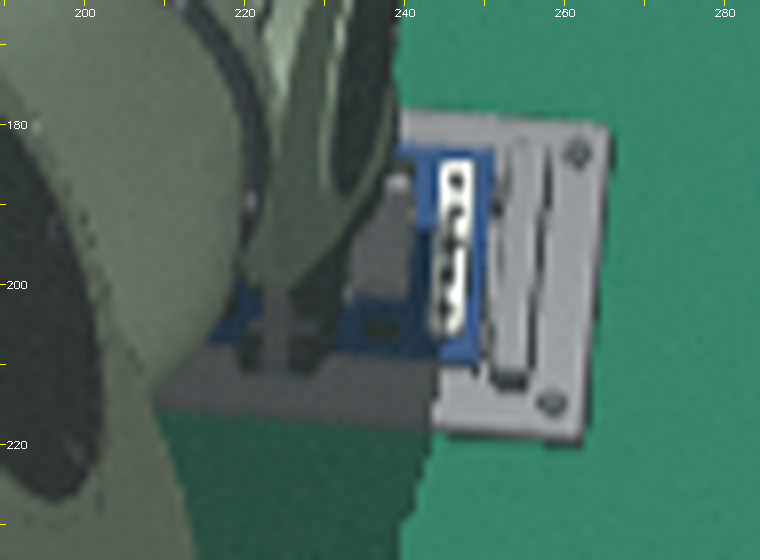

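The board is on the rails (upward force 69 N). I'll relieve that, then release.

>>> servo_tool --moves "20 0 0 2 0; 20 0 0 0 0"

```text
time_s: 15.75
tool_pos: [0.5679, 0.0796, 0.2178]
orientation: [[0.04, 0.995, -0.087], [-0.044, -0.086, -0.995], [-0.998, 0.043, 0.04]]
force: [-0.7, 1.0, -2.9]
gripper_width: 0.0352
```

```bash
python3 st.py;  python3 - <<'E'
from h import *
S=lambda c:(c[0]/7+260-.5,c[1]/7+120-.5);T=lambda c:(c[0]/8+190-.5,c[1]/8+165-.5)
np.set_printoptions(precision=4,suppress=True)
o,d=np.array([.5715,.0665]),np.radians(-5.6);R=np.array([[np.cos(d),-np.sin(d)],[np.sin(d),np.cos(d)]])
for n,p,z in [('bd+',(493,149),.032),('bd-',(477,363),.032),('con+',(472,160),.045),('con-',(447,336),.045)]:
    print(n,1e3*R.T@(plane("top",T(p),z)[:2]-o))
E
```

```text
15.75 tcp [0.5679 0.0796 0.2178] grasp [0.5741 0.0728 0.0631] toolx [ 0.0395 -0.0437 -0.9983] yaw -4.9235191703306365 F [-0.7379  0.9921 -2.8592] 0.035202755731234874 [-0.3627  0.9984  0.3133  1.6791 -0.4539  0.4993  0.1215]
bd+ [ 41.1092 -47.8062]
bd- [-39.2294 -49.589 ]
con+ [ 33.0265 -41.6144]
con- [-32.8435 -38.8856]
```

>>> servo_tool --moves "20 -1 0 -2 0; 45 0 0 0 0; 60 0 0 0 0; 60 0 0 0 0"

```text
time_s: 16.15
tool_pos: [0.5669, 0.0795, 0.2145]
orientation: [[0.039, 0.995, -0.088], [-0.044, -0.086, -0.995], [-0.998, 0.043, 0.041]]
force: [0.3, 0.1, 0.3]
gripper_width: 0.06
```

```bash
python3 st.py;  python3 - <<'E'
from h import *
s=capture("side");t=capture("top")
crop(s,260,120,80,110,7,"pics/s14.png");crop(t,190,165,95,70,8,"pics/t14.png")
E
```

```text
16.15 tcp [0.5669 0.0795 0.2145] grasp [0.5729 0.0727 0.0598] toolx [ 0.0389 -0.0442 -0.9983] yaw -4.930660220317598 F [0.2705 0.1311 0.3275] 0.059956315673954166 [-0.3616  1.0027  0.3098  1.6834 -0.4559  0.4907  0.1231]
```

View pics/s14.png

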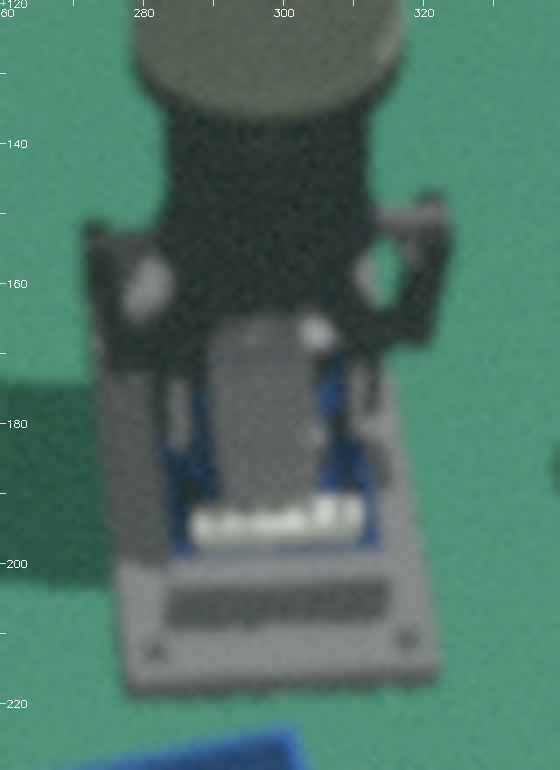

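View pics/t14.png

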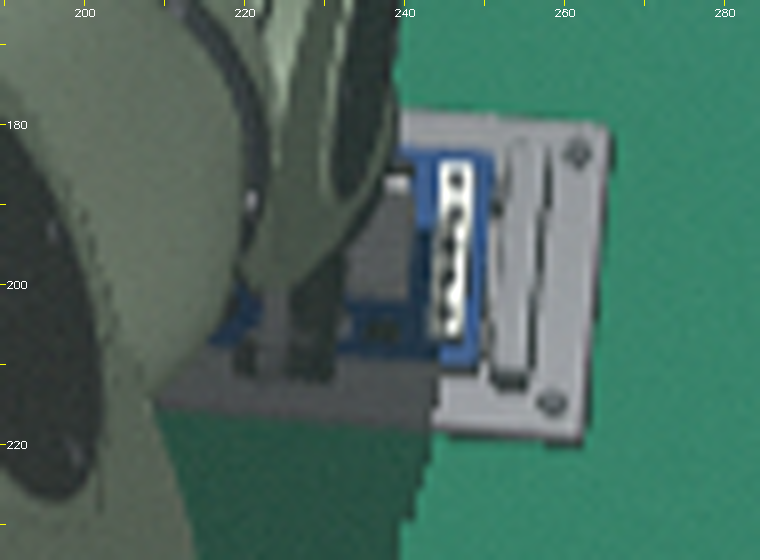

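>>> servo_tool --moves "62 0 0 15 0; 62 0 0 40 0; 62 0 0 45 0; 62 0 0 45 0; 60 0 30 20 0"

```text
time_s: 16.75
tool_pos: [0.5658, 0.1062, 0.3831]
orientation: [[0.034, 0.995, -0.093], [-0.047, -0.092, -0.995], [-0.998, 0.038, 0.044]]
force: [-0.0, 1.1, -0.7]
gripper_width: 0.0599
```

>>> servo_tool --moves "50 5 45 0 0; 50 5 45 0 0; 50 5 45 0 0; 46 5 40 0 0; 46 0 0 0 0"

```text
time_s: 17.25
tool_pos: [0.5847, 0.291, 0.3875]
orientation: [[0.04, 0.995, -0.091], [-0.044, -0.09, -0.995], [-0.998, 0.044, 0.04]]
force: [-1.0, -0.9, -0.6]
gripper_width: 0.0457
```

```bash
python3 st.py;  python3 - <<'E'
from h import *
s=capture("side");t=capture("top")
crop(s,260,120,80,110,7,"pics/s15.png");crop(t,140,165,140,70,5,"pics/t15.png")
cv2.imwrite("pics/s15f.png",s[:,:,::-1]);cv2.imwrite("pics/t15f.png",t[:,:,::-1])
E
```

```text
17.25 tcp [0.5847 0.291  0.3875] grasp [0.5909 0.2842 0.2328] toolx [ 0.0398 -0.0437 -0.9983] yaw -5.153478767124583 F [-0.9786 -0.9064 -0.6195] 0.04572211804870457 [-0.7246  0.9038  0.5122  1.2022 -0.3807  1.1119 -0.313 ]
```

View pics/s15.png

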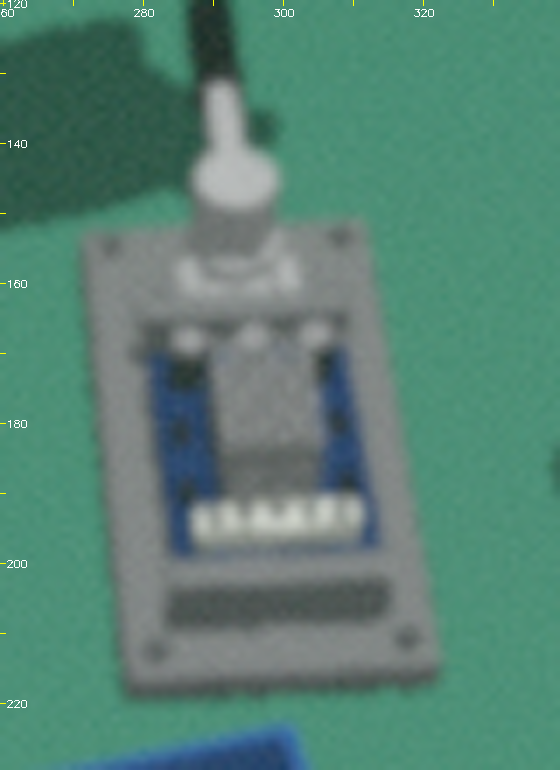

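View pics/t15f.png

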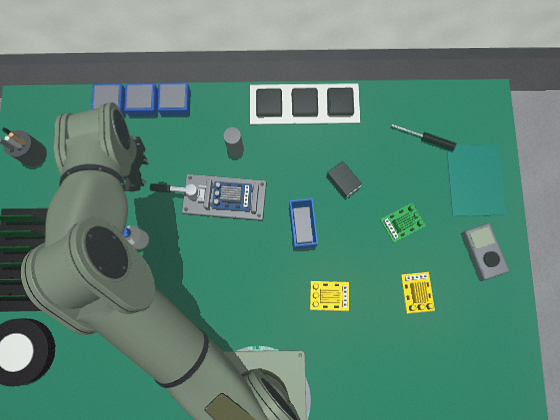

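```bash
python3 - <<'E'
from h import *
t=cv2.imread("pics/t15f.png")[:,:,::-1]
crop(t,180,165,90,62,8,"pics/t15c.png")
E
```

```text
(no output)
```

View pics/t15c.png

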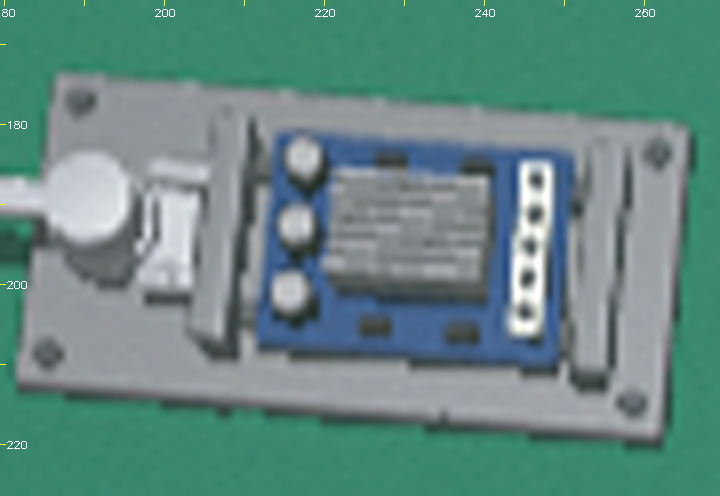

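```bash
python3 - <<'E'
from h import *
np.set_printoptions(precision=1,suppress=True)
T=lambda c:(c[0]/8+180-.5,c[1]/8+165-.5)
P=lambda c,z:plane("top",T(c),z)[:2]
B=np.array([P(c,.016) for c in [(57,73),(692,125),(660,441),(18,386)]])
y=(B[0]-B[1])+(B[3]-B[2]);y/=np.linalg.norm(y);x=np.array([y[1],-y[0]])
o=B.mean(0)-.03*y;print(o*1e3,np.degrees(np.arctan2(x[1],x[0])))
f=lambda c,z:np.array([(P(c,z)-o)@x,(P(c,z)-o)@y])*1e3
for c in [(277,130),(577,152),(557,366),(258,347)]: print('board',f(c,.032))
for c in [(305,160),(297,224),(291,294)]: print('captop',f(c,.054))
for c in [(592,138),(614,385-12),(230,105),(228,350)]: print('jaws',f(c,.044))
E
```

```text
[569.8  66. ] -5.741388332834132
board [40.8 62. ]
board [ 41.9 -48.6]
board [-38.5 -49.2]
board [-40.8  59.8]
captop [24.9 47.3]
captop [ 1.  47.5]
captop [-24.8  46.8]
jaws [ 44.5 -54.5]
jaws [-41.7 -70.8]
jaws [45.6 78.3]
jaws [-45.2  68.6]
```

Board: x offset ≈ +1 mm, about 7 mm clear of both jaws, capacitors towards the lever. Now I'll go down over the lever grip at ≈(0.592, 0.277).

>>> servo_tool --moves "46 0 -6 -30 0; 46 0 0 -40 0; 46 0 0 -20 0; 46 0 0 0 0"

```text
time_s: 17.75
tool_pos: [0.5859, 0.2747, 0.297]
orientation: [[0.043, 0.994, -0.102], [-0.048, -0.1, -0.994], [-0.998, 0.047, 0.043]]
force: [0.4, 0.7, 0.3]
gripper_width: 0.0463
```

```bash
python3 st.py;  python3 - <<'E'
from h import *
s=capture("side");t=capture("top")
crop(s,230,60,120,110,6,"pics/s16.png");crop(t,110,150,120,80,6,"pics/t16.png")
E
```

```text
17.75 tcp [0.5859 0.2747 0.297 ] grasp [0.5925 0.2673 0.1424] toolx [ 0.0427 -0.0478 -0.9979] yaw -5.753671280764698 F [0.3595 0.7083 0.3244] 0.046343769076303824 [-0.6975  0.993   0.4697  1.3335 -0.4252  0.8945 -0.2594]
```

View pics/s16.png

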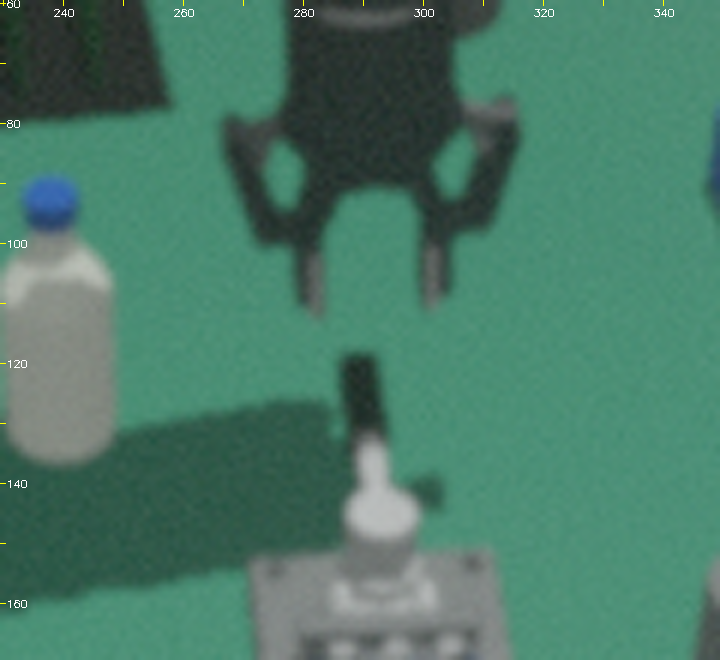

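View pics/t16.png

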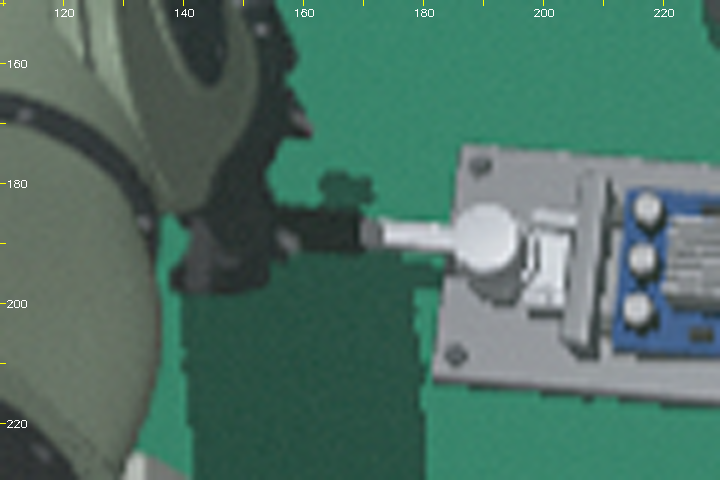

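>>> servo_tool --moves "46 -1 10 -30 0; 46 0 2 -30 0; 46 0 0 -22 0; 46 0 0 0 0"

```text
time_s: 18.25
tool_pos: [0.5874, 0.2865, 0.2229]
orientation: [[0.055, 0.993, -0.103], [-0.042, -0.101, -0.994], [-0.998, 0.059, 0.037]]
force: [-0.4, -0.4, 0.2]
gripper_width: 0.0459
```

```bash
python3 st.py;  python3 - <<'E'
from h import *
s=capture("side")
crop(s,230,60,120,110,6,"pics/s17.png")
E
```

```text
18.25 tcp [0.5874 0.2865 0.2229] grasp [0.5959 0.2799 0.0683] toolx [ 0.055  -0.0424 -0.9976] yaw -5.8198806910466 F [-0.3788 -0.3748  0.1883] 0.04592418935006155 [-0.6963  1.0967  0.429   1.3536 -0.4686  0.7576 -0.2509]
```

View pics/s17.png

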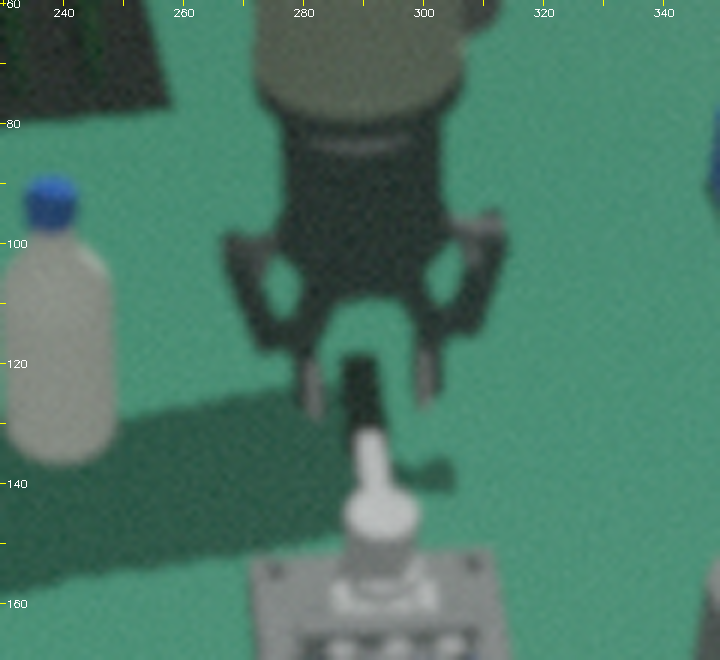

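>>> servo_tool --moves "46 -3 -2 -9 0; 40 -1 -1 0 0; 26 0 0 0 0; 26 0 0 0 0; 26 0 0 0 0" --force 25

```text
time_s: 18.8
tool_pos: [0.5849, 0.283, 0.221]
orientation: [[0.064, 0.993, -0.104], [-0.039, -0.102, -0.994], [-0.997, 0.067, 0.032]]
force: [1.0, 0.2, -0.5]
gripper_width: 0.0256
```

```bash
python3 st.py
```

```text
18.8 tcp [0.5849 0.283  0.221 ] grasp [0.5947 0.277  0.0665] toolx [ 0.0635 -0.0389 -0.9972] yaw -5.852698928963839 F [ 0.9613  0.174  -0.5361] 0.02564599213855169 [-0.6938  1.0923  0.4234  1.376  -0.4733  0.7298 -0.2411]
```

>>> servo_tool --moves "26 -1 0 -8 0; 26 0 0 -8 0; 26 0 0 0 0"

```text
time_s: 19.1
tool_pos: [0.5838, 0.2832, 0.2038]
orientation: [[0.064, 0.993, -0.104], [-0.039, -0.102, -0.994], [-0.997, 0.067, 0.032]]
force: [-0.4, -0.6, -0.2]
gripper_width: 0.026
```

```bash
python3 st.py
```

```text
19.1 tcp [0.5838 0.2832 0.2038] grasp [0.5936 0.2772 0.0492] toolx [ 0.0636 -0.0387 -0.9972] yaw -5.844600835109214 F [-0.4052 -0.6021 -0.2308] 0.02602246988503966 [-0.6907  1.1153  0.4115  1.384  -0.4825  0.6975 -0.2351]
```

>>> servo_tool --moves "26 -13 0 2 7.5; 26 -12 -2 1 7.5; 26 -12 -4 0 7.5; 26 -11 -5 0 7.5"

```text
time_s: 19.5
tool_pos: [0.5354, 0.2719, 0.2055]
orientation: [[0.078, 0.903, 0.422], [-0.001, 0.424, -0.906], [-0.997, 0.07, 0.035]]
force: [3.5, -1.5, -0.8]
gripper_width: 0.0263
```

```bash
python3 st.py
```

```text
19.5 tcp [0.5354 0.2719 0.2055] grasp [0.5476 0.2717 0.051 ] toolx [ 0.0783 -0.0015 -0.9969] yaw 25.144003220398858 F [ 3.5468 -1.5147 -0.765 ] 0.026328760292096767 [-0.6404  1.0274  0.2225  1.5953 -0.325   0.4839  0.1921]
```

>>> servo_tool --moves "26 -10 -7 0 7.5; 26 -9 -8 0 7.5; 26 -8 -9 0 7.5; 26 -7 -10 0 7.5"

```text
time_s: 19.9
tool_pos: [0.5004, 0.2381, 0.2058]
orientation: [[0.071, 0.55, 0.832], [0.043, 0.832, -0.553], [-0.997, 0.075, 0.036]]
force: [2.9, 1.0, -1.5]
gripper_width: 0.026
```

```bash
python3 st.py; python3 - <<'E'
from h import *
s=capture("side")
crop(s,210,80,130,110,6,"pics/s18.png")
E
```

```text
19.9 tcp [0.5004 0.2381 0.2058] grasp [0.5115 0.2448 0.0513] toolx [ 0.0714  0.0431 -0.9965] yaw 56.54438720190387 F [ 2.8869  0.9898 -1.5107] 0.025964173314005756 [-0.5194  0.9698  0.0352  1.7743 -0.105   0.316   0.5833]
```

View pics/s18.png

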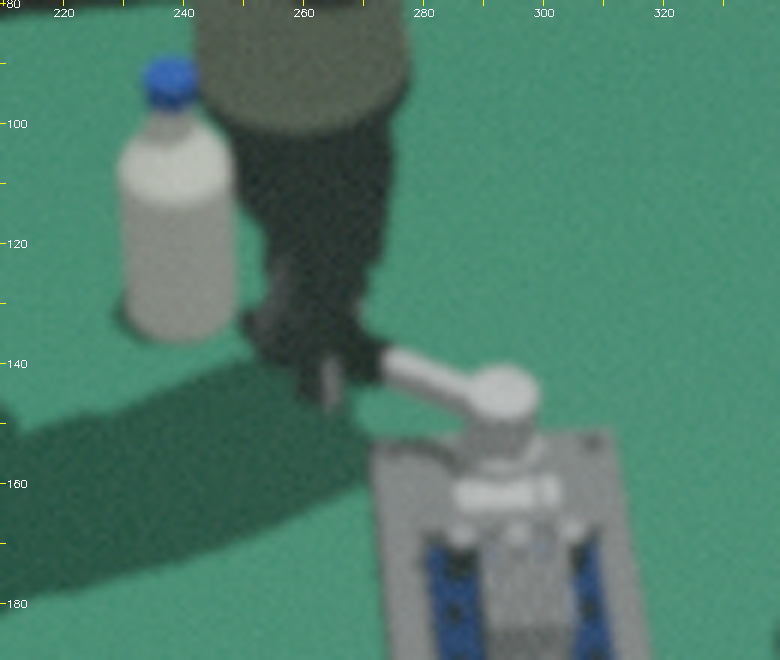

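>>> servo_tool --moves "26 -6 -11 0 7.5; 26 -4 -12 0 7.5; 26 -3 -12 0 6"

```text
time_s: 20.25
tool_pos: [0.4871, 0.2026, 0.2058]
orientation: [[0.051, 0.202, 0.978], [0.068, 0.976, -0.206], [-0.996, 0.077, 0.036]]
force: [0.7, 4.0, 0.0]
gripper_width: 0.0261
```

```bash
python3 st.py
```

```text
20.25 tcp [0.4871 0.2026 0.2058] grasp [0.4951 0.2131 0.0513] toolx [ 0.0512  0.0678 -0.9964] yaw 78.28912925819884 F [0.6812 4.0167 0.0146] 0.026062721511874654 [-0.4053  0.9496 -0.0732  1.8641  0.0812  0.2544  0.8415]
```

>>> servo_tool --moves "26 -2 -9 0 5; 26 0 -7 0 2; 26 0 -4 0 0"

```text
time_s: 20.55
tool_pos: [0.4855, 0.1822, 0.2056]
orientation: [[0.042, 0.083, 0.996], [0.074, 0.994, -0.086], [-0.996, 0.078, 0.036]]
force: [-2.9, 4.5, 1.0]
gripper_width: 0.0261
```

```bash
python3 st.py
```

```text
20.55 tcp [0.4855 0.1822 0.2056] grasp [0.4921 0.1937 0.0511] toolx [ 0.0421  0.0743 -0.9963] yaw 85.25105784557756 F [-2.8955  4.5155  0.9542] 0.026136665050329556 [-0.3488  0.9453 -0.1077  1.8918  0.1502  0.2414  0.9329]
```

Nearly closed and still no stop force, so I'll press on in small rows.

>>> servo_tool --moves "26 0 -3 0 0; 26 0 -3 0 0"

```text
time_s: 20.75
tool_pos: [0.4853, 0.1795, 0.2056]
orientation: [[0.043, 0.085, 0.995], [0.08, 0.993, -0.088], [-0.996, 0.083, 0.036]]
force: [-2.5, 27.4, -6.0]
gripper_width: 0.026
```

>>> servo_tool --moves "26 0 -3 0 0; 26 0 -3 0 0"

```text
time_s: 20.95
tool_pos: [0.4851, 0.1785, 0.2054]
orientation: [[0.044, 0.085, 0.995], [0.088, 0.992, -0.089], [-0.995, 0.091, 0.037]]
force: [-2.0, 20.2, -7.2]
gripper_width: 0.0261
```

>>> servo_tool --moves "26 0 -6 0 0"

```text
time_s: 21.05
tool_pos: [0.4849, 0.1768, 0.2054]
orientation: [[0.046, 0.083, 0.995], [0.095, 0.992, -0.087], [-0.994, 0.098, 0.038]]
force: [-2.4, 47.5, -14.7]
gripper_width: 0.0263
```

```bash
python3 st.py; python3 - <<'E'
from h import *
s=capture("side");t=capture("top")
crop(s,230,110,110,110,6,"pics/s19.png");crop(t,150,160,130,80,6,"pics/t19.png")
E
```

```text
21.05 tcp [0.4849 0.1768 0.2054] grasp [0.492  0.1915 0.0513] toolx [ 0.0459  0.0948 -0.9944] yaw 85.21932955076818 F [ -2.3665  47.5118 -14.7169] 0.02627083536746343 [-0.3242  0.9442 -0.1271  1.905   0.1519  0.2194  0.9436]
```

View pics/s19.png

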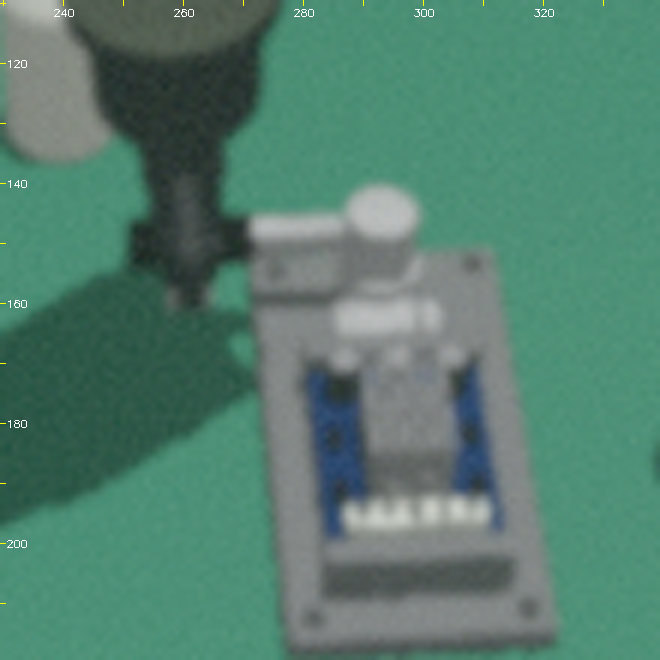

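View pics/t19.png

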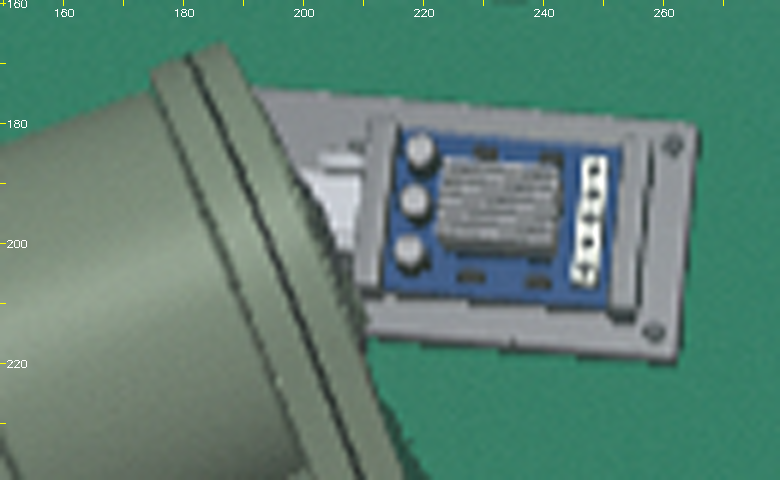

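Clamped: the top view shows the board touching both jaws and square, with 47 N at the lever stop. Now I'll back off within the clearance, open and rise.

>>> servo_tool --moves "26 0 2 0 0; 44 0 0 0 0; 44 0 0 0 0"

```text
time_s: 21.45
tool_pos: [0.485, 0.1805, 0.2049]
orientation: [[0.046, 0.088, 0.995], [0.096, 0.991, -0.092], [-0.994, 0.1, 0.037]]
force: [-0.5, -0.5, -0.3]
gripper_width: 0.044
```

```bash
python3 st.py
```

```text
21.45 tcp [0.485  0.1805 0.2049] grasp [0.4922 0.1954 0.0508] toolx [ 0.0462  0.0957 -0.9943] yaw 84.9227574669358 F [-0.4693 -0.473  -0.2724] 0.044046847126489215 [-0.3313  0.9459 -0.1261  1.9006  0.1468  0.2209  0.9372]
```

>>> servo_tool --moves "44 0 0 20 0; 44 0 0 30 0; 44 0 0 45 0; 44 0 0 45 0; 44 -10 0 30 0"

```text
time_s: 21.95
tool_pos: [0.4746, 0.1776, 0.377]
orientation: [[0.04, 0.099, 0.994], [0.089, 0.991, -0.102], [-0.995, 0.093, 0.031]]
force: [-0.0, -0.0, 0.6]
gripper_width: 0.044
```

>>> servo_tool --moves "44 -30 30 0 0; 44 -30 30 0 0; 44 -30 30 0 0; 44 -30 30 0 0; 44 0 0 0 0"

```text
time_s: 22.45
tool_pos: [0.3507, 0.2978, 0.3818]
orientation: [[0.048, 0.112, 0.993], [0.09, 0.989, -0.116], [-0.995, 0.095, 0.037]]
force: [0.5, -1.3, -0.4]
gripper_width: 0.044
```

```bash
python3 st.py; python3 - <<'E'
from h import *
s=capture("side");t=capture("top")
crop(s,230,110,110,110,6,"pics/s20.png");crop(t,160,165,110,65,7,"pics/t20.png");cv2.imwrite("pics/t20f.png",t[:,:,::-1]);cv2.imwrite("pics/s20f.png",s[:,:,::-1])
E
```

```text
22.45 tcp [0.3507 0.2978 0.3818] grasp [0.3581 0.3118 0.2276] toolx [ 0.0476  0.0902 -0.9948] yaw 83.5226742870273 F [ 0.4675 -1.3004 -0.4198] 0.043985421016763296 [-0.6941  0.5637 -0.1161  1.9588  0.0642  0.5252  0.6127]
```

View pics/s20.png

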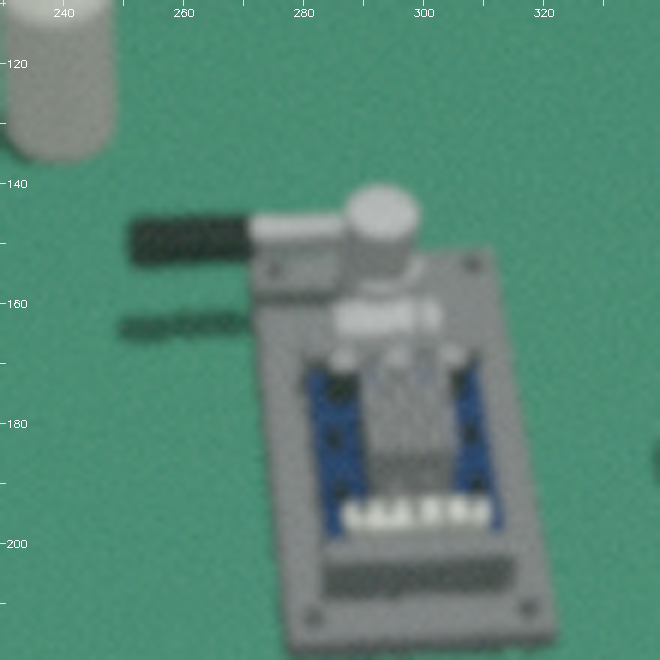

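View pics/t20.png

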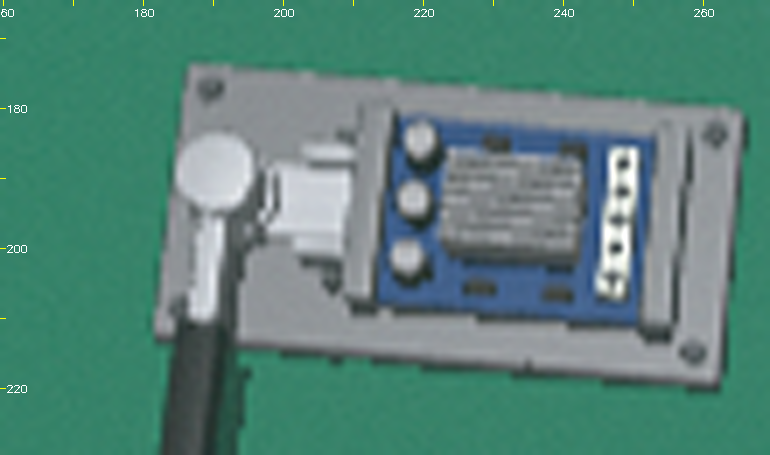

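View pics/t20f.png

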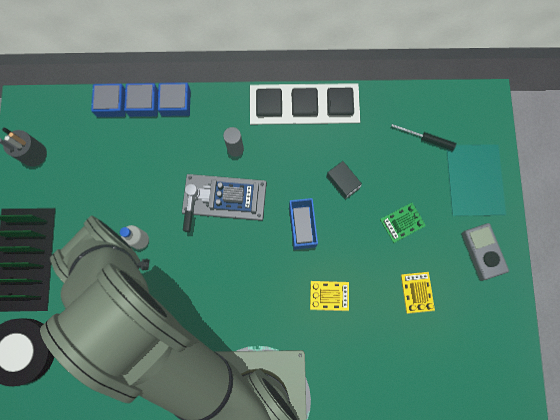

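```bash
python3 - <<'E'
from h import *
np.set_printoptions(precision=1,suppress=True)
T=lambda c:(c[0]/7+160-.5,c[1]/7+165-.5)
P=lambda c,z:plane("top",T(c),z)[:2]
a,b=P((215,173),.071),P((186,440),.067);d=b-a;print('lever dir',np.degrees(np.arctan2(d[1],d[0])),'closed 174.3')
B=np.array([P(c,.016) for c in [(190,65),(744,110),(718,388),(157,338)]])
y=(B[0]-B[1])+(B[3]-B[2]);y/=np.linalg.norm(y);x=np.array([y[1],-y[0]]);o=B.mean(0)-.03*y
print(o*1e3,np.degrees(np.arctan2(x[1],x[0])))
f=lambda c,z:np.array([(P(c,z)-o)@x,(P(c,z)-o)@y])*1e3
for c in [(398,116),(655,137),(637,324),(378,303)]: print('board',f(c,.032))
for n in("top","side"):
    A=cv2.imread(f"pics/{n}0.png").astype(int);Z=cv2.imread(f"pics/{n}20f.png").astype(int)
    W={'top':{'bin':(283,195,40,60),'case':(320,155,45,48),'can':(220,122,28,40),'bottle':(117,222,33,22)},'side':{'bin':(243,222,70,50),'case':(320,262,50,52),'can':(340,148,30,48),'bottle':(226,86,26,54)}}[n]
    for k,(X,Y,w,h) in W.items():
        D=np.abs(A-Z).max(2)[Y:Y+h,X:X+w];print(n,k,D.mean(),(D>40).sum())
E
```

```text
lever dir 174.7820172891464 closed 174.3
[569.3  66. ] -5.821138127065317
board [40.8 55.5]
board [ 41.1 -52.9]
board [-39.2 -53.3]
board [-39.7  54.8][ WARN:0@1.159] global loadsave.cpp:275 findDecoder imread_('pics/top20f.png'): can't open/read file: check file path/integrity
Traceback (most recent call last):
AttributeError: 'NoneType' object has no attribute 'astype'
```

View pics/s20f.png

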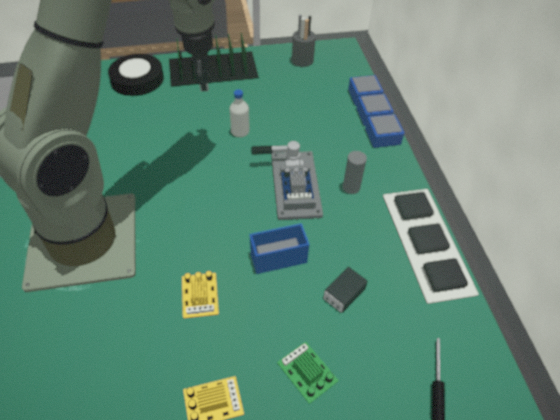

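```bash
python3 - <<'E'
from h import *
for n in("top","side"):
    A=cv2.imread(f"pics/{n}0.png").astype(int);Z=cv2.imread(f"pics/{n[0]}20f.png").astype(int)
    W={'top':{'bin':(283,195,40,60),'case':(320,155,45,48),'can':(220,122,28,40),'bottle':(117,222,33,22)},'side':{'bin':(243,222,70,50),'case':(320,262,50,52),'can':(340,148,30,48),'bottle':(226,86,26,54)}}[n]
    for k,(X,Y,w,h) in W.items():
        D=np.abs(A-Z).max(2)[Y:Y+h,X:X+w];print(n,k,round(D.mean(),1),(D>40).sum())
env.hand_in()
E
```

```text
top bin 4.0 1
top case 3.6 0
top can 3.7 0
top bottle 9.4 52
side bin 3.9 0
side case 3.6 0
side can 3.5 0
side bottle 2.9 0
the job is handed in; nothing more can be done
```

The power board is clamped in the vise with the lever closed, and I handed the job in at about 22.6 s of the 67 s. I swung the lever open to its stop (about 49 N against it). I then laid the board on the rails with the connector towards the fixed jaw and the capacitors towards the lever. Last I swung the lever back to its closed stop (about 47 N), let go and moved the arm clear.

**Last pictures:**
- **Board:** it lies flat and square, touching both jaws, and sits about 0.7 mm off centre across their width.
- **Lever:** it points within about 0.5° of the closed direction.
- **Bystanders:** the bin, case and can look unchanged in both views. The bottle is unchanged in the side view. Its top-view patch differed from the first picture (52 pixels), most likely the arm or its shadow at the edge of the patch.

**What went less well:**
- **Tool tilt:** the tool drifted up to 4–6° off vertical during the moves. I worked around it by measuring the actual grasp point.
- **Contact force:** setting the board on the rails briefly reached 84 N up at the wrist, under the 120 N limit. It acted through the held board, so I don't count it as the gripper's body pressing.

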